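Zero the balance on the empty weighing cup

ROBOT

A 6-joint arm with a two-finger parallel gripper is mounted at the origin on a cart in front of the work surface, level with it; the furniture and walls round the work are solid. World frame = base frame: x ahead of the robot, y to its left, z up, the work surface at z = 0. Lengths are in m, angles in rad, forces in N, time in s.
With the tool pointing down it reaches from about 0.325 to 1 m from the base axis. Payload 5.1 kg.
Tool frame: the origin (TCP) lies at the very end of the fingers, on their centre line; the grasp point (between the pads) lies 19 mm behind it; z points along the fingers, y is the line along which they close (so a half turn about z gives the same grasp; the last joint's range is limited). The gripper opens to 85 mm and grips with 20 to 120 N. Pads are 22 mm wide; open, the fingers measure 114 mm over their backs; the gripper's body (76 mm by 85 mm) begins 54 mm behind the grasp point. The pads swing forward as they close: fully open they stand 13 mm farther back than shut.
Start: joints at [1.176, 0.124, 1.65, -0, 1.367, -0.083], TCP at [0.199, 0.619, 0.231] pointing down, gripper open.
Joint ranges: [-2.61, 2.61], [-1.02, 2.33], [0.03, 2.71], [-1.35, 4.49], [0.32, 2.68], [-2.91, 2.91]. Speed limits (rad/s): [2.57, 2.57, 3.14, 3.14, 3.14, 3.14].

INTERFACE

Orientations are given as a 3x3 rotation matrix whose columns are the frame's x, y, z axes.
In Python, from bench import * gives the robot as it stands. The module is installed in compiled form; this text tells all that it offers.
- The arm moves only by the shell command python3 -m creep 'ROWS' [FORCE]. ROWS is JSON, a list of rows, each an object with "hand": the finger opening in mm, from 0 to 85.4; "offset": the shift along the world's x, y, z as a fraction of full scale, a list of three; "turn": the turn about the world's z as a fraction of full scale. In form: [{"hand": hand, "offset": [dx, dy, dz], "turn": turn}, ...]. A call has 1 to 12 rows; each row shifts and turns the commanded pose from where the row before left it; what a row does not reach is not made up. Full scale, the value 1, is 2.5 cm for a shift and 0.1 rad for a turn. A row lasts 1/10 s, in which the tool goes at most 50 mm and 8.59 degrees, less where a joint would pass 70% of its speed; a pose out of reach is approached as far as the arm can. A call with a number of a shift or a turn outside -1 to 1 is refused whole. A call with a gripper value outside its range is refused whole. The fingers move at their own pace and stop on an object; FORCE is the grip in N (left out, the last holds). Time passes only in rows, so rows that do not move let the fingers close. It gives the time, the measured TCP pose, the force, the opening and the grip force at its end, in the units of the state.
- observe(): the state, without advancing time (a new reading comes with each control period).
- snapshot(name): name is "scene" or "top"; returns a dict with "image" (480x640x3 uint8, red, green, blue), "fx", "fy", "cx", "cy" (pixels), "R" (3x3) and "t" (3): a world point X has camera coordinates R X + t. Camera axes: x right, y down, z forward; pixel columns grow to the right and rows downward; lengths in m; the calibration is good to about 2 mm. A picture is of the moment at which its call begins. There is no depth.
- hand_in(): hands the job in; it is judged then, once.
The state is a dict: "t": time; "joints": joint angles; "joint_velocities": joint speeds; "joint_efforts": joint torques, N m; "eef_pos": TCP position; "tcp_rot": TCP orientation; "wrist_force": force on the tool from outside, world axes, zero at the start; "wrist_torque": the same for the moment, N m; "grip_width": finger opening in m; "grip_force": force on a finger pad.
Only numpy, scipy, OpenCV 4.12 (cv2) and the standard library are available. Lean on these libraries where they do the work, as an engineer would, in place of code of your own. Each camera call takes 0.05 s, during which the arm holds its last target. There are 200 camera calls.

TASK

Tip the grinding balls out of the steel cup so that all four end up in the white tray, then stand the empty cup upright on the balance's round pan and let go of it. Then draw the stylus from its block, reach its thin end through the small round hole in the balance's front panel and press the recessed zero button fully down; finish still gripping the stylus and holding the button down. Leave the flask, the yellow-capped bottle and the blue-capped vial where they stand.

Things in the scene. Friction and masses are not known exactly. Their poses are not given: they have to be found in the camera images.
- cup: open round cup of bare steel, loose, 0.12 kg: foot 50 mm across, rim 60 mm across, 52 mm high, wall 3 mm, floor 4 mm thick. Origin at the centre of its underside, z up through the mouth. It starts upright on the bench with the four balls inside
- cup_center (a point): the centre of the cup, 26 mm above its underside, on its axis; z points out of the mouth
- ball0_center (a point): centre of one of four equal white ceramic balls, 16 mm across, 12 g, that start on the cup's floor and roll freely
- ball1_center (a point): centre of one of four equal white ceramic balls, 16 mm across, 12 g, that start on the cup's floor and roll freely
- ball2_center (a point): centre of one of four equal white ceramic balls, 16 mm across, 12 g, that start on the cup's floor and roll freely
- ball3_center (a point): centre of one of four equal white ceramic balls, 16 mm across, 12 g, that start on the cup's floor and roll freely
- tray: open white plastic tray, fixed to the bench: 160 mm along its x, 130 mm along its y, 42 mm high, walls and floor 4 mm. Origin at the centre of its underside
- balance: bench balance, fixed: 190 mm along its x, 150 mm along its y; grey housing 50 mm high with a round pan on the rear part; the front panel (its -x end) is white, 50 mm high, with a black display and one small round hole beside it. Origin at the centre of its underside, z up
- pan_top (a point): centre of the flat upper face of the balance's round steel pan, 110 mm across, 62 mm above the bench
- aperture (a point): centre of the mouth of the round hole in the balance's front panel, 14 mm across, 50 mm above the bench; it runs straight down, 22 mm deep. A gripper finger does not fit
- button_top (a point): centre of the top of the black zero button, 11 mm across, down in the hole, 12 mm below the panel's face when not pressed; it moves with the button
- zero_button (a joint): travel of the zero button in m: 0 released, 0.005 fully down; a spring pushes it back up with 1.2 N at the start and 5 N when fully down
- stylus_block: aluminium block, fixed, 46 x 46 x 46 mm, with one upright hole 9 mm across and 40 mm deep in the middle of its top, in which the stylus stands. Origin at the centre of its underside
- stylus: the stylus: straight round tool, loose, 30 g, 130 mm long, standing thin end down in its block (it may lean by up to about 3 degrees): the lower 60 mm is a steel rod 6 mm thick, the upper 70 mm a black handle 10 mm thick. Origin at the thin end, z along it to the handle's end; at the start its thin end is 6 mm and its top 136 mm above the bench
- stylus_grip (a point): middle of the stylus's black handle, 95 mm from the thin end; grip here
- stylus_tip (a point): the thin end of the stylus, on its axis
- pipette_stand: tall stand that holds pipettes, fixed, not part of the job: a round foot with a slanting rod, over 0.35 m high, at the right of the work; keep the arm clear of it, also on the first move. Origin at its foot on the bench
- flask: conical glass flask, 64 mm across, 108 mm high, bystander; origin at the centre of its underside
- yellow_bottle: small bottle with a yellow screw cap, 31 mm across, 59 mm high, bystander; origin at the centre of its underside
- vial: small vial with a blue screw cap, 27 mm across, 54 mm high, bystander; origin at the centre of its underside
Mind the look-alikes: they are no part of the job. Leave any orange or red look-alike of the cup alone.

How it is judged:
By the outcome, as a careful person would: the job done as asked, in the order asked, and still so for the second after the job is handed in, while the arm keeps its last pose, push and grip.
It also fails if it takes over 67 s, if anything falls off the work surface, if the arm or the gripper's body presses on something with over 40 N, if the wrist force passes 120 N, or if a joint passes its speed limit or range.

## Working session

There is one attempt and no reset: what is moved stays moved. The work goes in short steps, Python scripts to look and compute and a shell command to move; the robot and the scene stay as the last step left them, time stands still between calls to the robot, and variables do not carry over. Pictures are saved under pics/ and viewed, at most 10 in all, crops included, and the job is handed in when it is done.

```bash
mkdir -p pics; cat > h.py <<'E'
from bench import *
import numpy as np, cv2
def ray(s,u,v,z):
    d=s["R"].T@np.array([(u-s["cx"])/s["fx"],(v-s["cy"])/s["fy"],1]); c=-s["R"].T@s["t"]
    return c+d*(z-c[2])/d[2]
def proj(s,X):
    p=s["R"]@np.array(X)+s["t"]; return s["fx"]*p[0]/p[2]+s["cx"], s["fy"]*p[1]/p[2]+s["cy"]
def save(s,n,box=None,k=1):
    im=s["image"][:,:,::-1]
    if box: im=im[box[1]:box[3],box[0]:box[2]]
    cv2.imwrite(n,cv2.resize(im,None,fx=k,fy=k,interpolation=cv2.INTER_CUBIC))
E
python3 - <<'E'
from h import *
for n in("scene","top"):
    s=snapshot(n); save(s,f"pics/{n}0.png"); np.save(n+"0.npy",s,allow_pickle=True)
    print(n,-s["R"].T@s["t"],s["R"],s["fx"])
print(observe())
E
```

```text
scene [0.01091359 0.27150768 0.94348538] [[-0.68719318 -0.72635033 -0.01344383]
 [-0.53784058  0.52111161 -0.66269918]
 [ 0.4883575  -0.44817171 -0.74876503]] 565.4902344062095
top [ 0.36247725 -0.23411077  1.55484524] [[-0.01539749 -0.9997929  -0.01330691]
 [-0.98904251  0.01718349 -0.14662754]
 [ 0.14682584  0.01090341 -0.98910226]] 570.1183190676569
{'t': 0.1, 'joints': array([ 1.17643607e+00,  1.24444065e-01,  1.65154769e+00,  1.79778709e-06,
        1.36755488e+00, -8.26100615e-02]), 'joint_velocities': array([ 2.57669851e-04, -3.46225913e-04, -3.44844898e-03, -7.71081599e-05,
        1.88154115e-03, -7.71691974e-05]), 'joint_efforts': array([ 1.16469524e-03, -4.24932504e+01, -3.66653502e+01, -4.01536101e-05,
        4.00584948e-03,  1.56650901e-05]), 'eef_pos': array([0.19918459, 0.6181293 , 0.23016721]), 'tcp_rot': array([[-9.51798027e-01,  3.06724550e-01, -7.52379073e-04],
       [ 3.06725429e-01,  9.51796333e-01, -1.80332069e-03],
       [ 1.62988917e-04, -1.94717087e-03, -9.99998091e-01]]), 'wrist_force': array([ 0.66775784, -0.43020968,  0.26981209]), 'wrist_torque': array([ 0.01739943,  0.02643802, -0.03969709]), 'grip_force': 0.0, 'grip_width': 0.08547815904667291}
```

View pics/scene0.png

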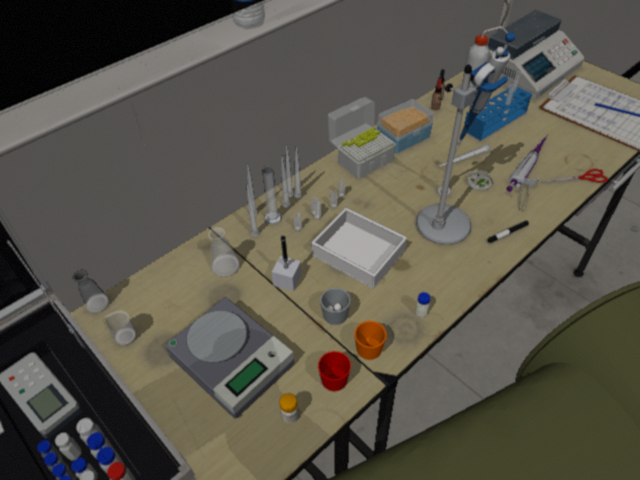

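View pics/top0.png

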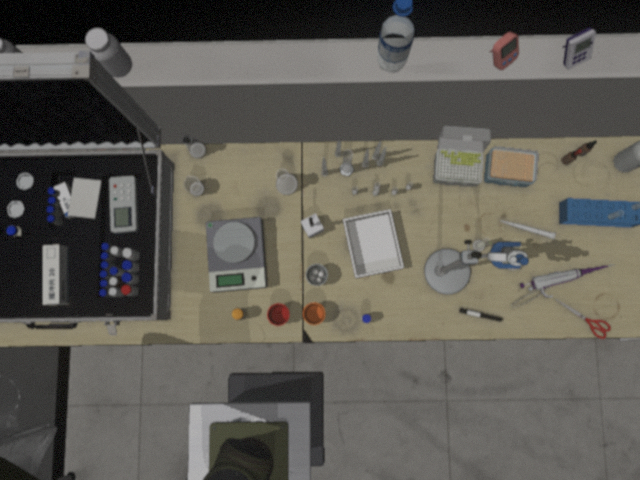

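The scene view shows the cup at (335,306), tray at (359,246), stylus at (284,262), balance at (230,355) and pan at (218,336). The orange and red look-alikes are at (371,340) and (335,371). In the top view the cup is at (318,273), the tray at (373,243) and the block at (313,225). I'll enlarge both views.

```bash
python3 - <<'E'
from h import *
s=np.load("scene0.npy",allow_pickle=True).item();t=np.load("top0.npy",allow_pickle=True).item()
save(s,"pics/s1.png",(160,215,420,410),3); save(t,"pics/t1.png",(195,165,415,325),3.6)
E
```

```text
(no output)
```

View pics/s1.png

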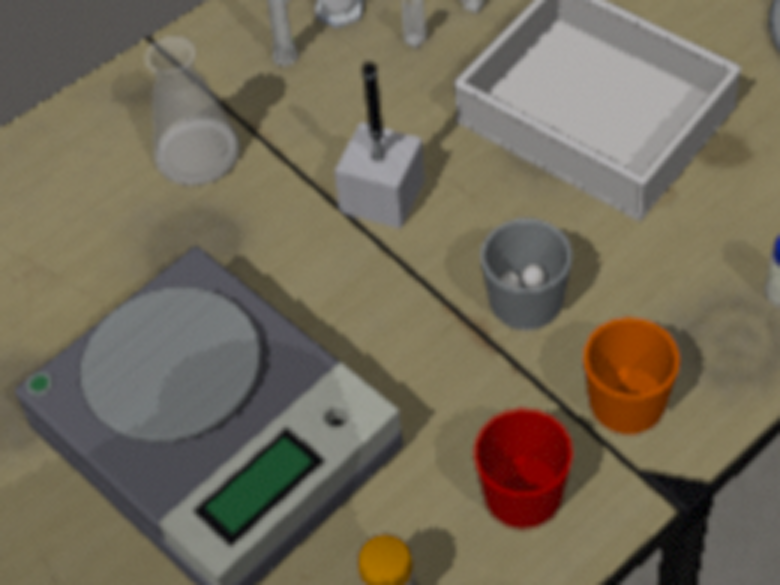

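View pics/t1.png

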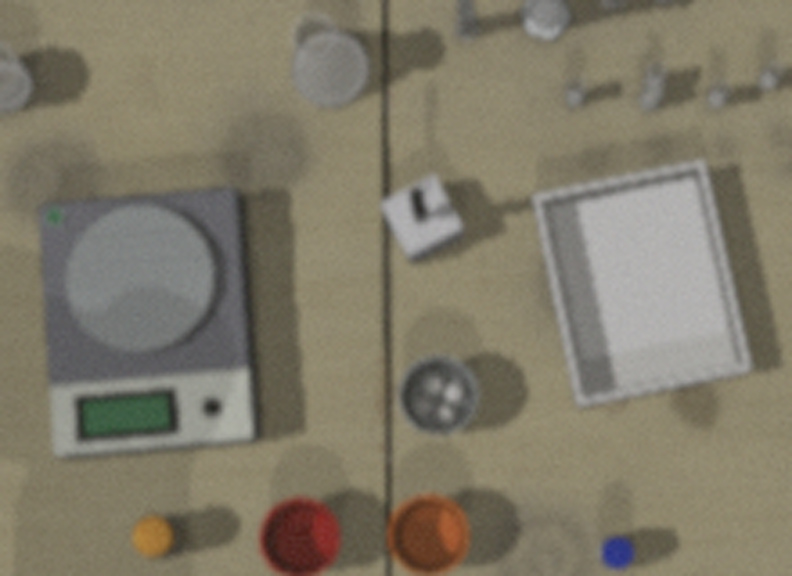

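The crops show these points:
- **Scene crop:** cup rim at (527,260), hole at (336,417), pan at (171,364), stylus top at (370,66) and block hole at (377,152).
- **Top crop:** cup rim at (439,395), hole at (212,407), pan at (141,278), stylus top at about (418,192), and tray corners at (534,195), (702,161), (750,370) and (580,407).

```bash
python3 - <<'E'
from h import *
s=np.load("scene0.npy",allow_pickle=True).item();t=np.load("top0.npy",allow_pickle=True).item()
S=lambda u,v,z:ray(s,160+u/3,215+v/3,z).round(4); T=lambda u,v,z:ray(t,195+u/3.6,165+v/3.6,z).round(4)
for n,a,b,z in [("cup",(527,260),(439,395),.052),("hole",(336,417),(212,407),.05),("pan",(171,364),(141,278),.062),("stytop",(370,66),(418,192),.136),("blkhole",(377,152),(424,217),.046)]:
    print(n,S(*a,z),T(*b,z))
for c in [(534,195),(702,161),(750,370),(580,407)]: print("tray",T(*c,.042))
for c in [(458,88),(643,182),(740,70)]: print("trayS",S(*c,.042))
for n,c,z in [("orange",(429,534),.052),("red",(301,536),.052),("yel",(152,536),.059),("flask",(330,68),.054),("blk",(433,176),.046)]: print(n,T(*c,z))
for c in [(440,420),]: pass
E
```

```text
cup [ 0.4756 -0.1784  0.052 ] [ 0.4829 -0.183   0.052 ]
hole [ 0.473  -0.0155  0.05  ] [ 0.477 -0.016  0.05 ]
pan [0.5652 0.0373 0.062 ] [0.5718 0.035  0.062 ]
stytop [ 0.6131 -0.1703  0.136 ] [ 0.6191 -0.1728  0.136 ]
blkhole [ 0.6158 -0.1708  0.046 ] [ 0.6164 -0.1732  0.046 ]
tray [ 0.6323 -0.2555  0.042 ]
tray [ 0.6559 -0.3819  0.042 ]
tray [ 0.4984 -0.4124  0.042 ]
tray [ 0.4731 -0.2864  0.042 ]
trayS [ 0.6233 -0.2529  0.042 ]
trayS [ 0.473  -0.2853  0.042 ]
trayS [ 0.4952 -0.41    0.042 ]
orange [ 0.382  -0.1745  0.052 ]
red [ 0.382  -0.0814  0.052 ]
yel [0.3836 0.0258 0.059 ]
flask [ 0.7296 -0.1042  0.054 ]
blk [ 0.6473 -0.1803  0.046 ]
```

```bash
python3 -m creep '[{"hand":85,"offset":[0.34,-0.97,0],"turn":-0.32},{"hand":85,"offset":[0.34,-0.97,0],"turn":-0.32},{"hand":85,"offset":[0.34,-0.97,0],"turn":-0.32},{"hand":85,"offset":[0.34,-0.97,0],"turn":-0.32},{"hand":85,"offset":[0.34,-0.97,0],"turn":-0.32},{"hand":85,"offset":[0.34,-0.97,0],"turn":-0.32},{"hand":85,"offset":[0.34,-0.97,0],"turn":-0.32},{"hand":85,"offset":[0.34,-0.97,0],"turn":-0.32},{"hand":85,"offset":[0.34,-0.97,0],"turn":-0.32},{"hand":85,"offset":[0.34,-0.97,0],"turn":-0.32},{"hand":85,"offset":[0.34,-0.97,0],"turn":-0.32},{"hand":85,"offset":[0.34,-0.97,0],"turn":-0.32}]' 20
python3 -m creep '[{"hand":74,"offset":[0.34,-0.97,0],"turn":-0.32},{"hand":74,"offset":[0.34,-0.97,0],"turn":-0.32},{"hand":74,"offset":[0.34,-0.97,0],"turn":-0.32},{"hand":74,"offset":[0.34,-0.97,0],"turn":-0.32},{"hand":74,"offset":[0.34,-0.97,0],"turn":-0.32},{"hand":74,"offset":[0.34,-0.97,0],"turn":-0.32},{"hand":74,"offset":[0.34,-0.97,0],"turn":-0.32},{"hand":74,"offset":[0.34,-0.97,0],"turn":-0.32},{"hand":74,"offset":[0.34,-0.97,0],"turn":-0.32},{"hand":74,"offset":[0.34,-0.97,0],"turn":-0.32},{"hand":74,"offset":[0.34,-0.97,0],"turn":-0.32},{"hand":74,"offset":[0.34,-0.97,0],"turn":-0.32}]'
```

```text
t: 1.3
eef_pos: [0.3014, 0.3265, 0.2308]
tcp_rot: [[-0.767, 0.642, -0.0], [0.642, 0.767, -0.0], [0.0, -0.001, -1.0]]
wrist_force: [0.5, 0.3, 0.0]
grip_width: 0.0848
grip_force: 0.0
t: 2.5
eef_pos: [0.4033, 0.0356, 0.2309]
tcp_rot: [[-0.47, 0.883, -0.0], [0.883, 0.47, 0.0], [0.0, -0.0, -1.0]]
wrist_force: [-0.2, 0.2, 0.1]
grip_width: 0.0741
grip_force: 0.0
```

```bash
python3 -m creep '[{"hand":76,"offset":[0.336,-0.963,-0.3],"turn":-0.32},{"hand":76,"offset":[0.336,-0.963,-0.3],"turn":-0.32},{"hand":76,"offset":[0.336,-0.963,-0.3],"turn":-0.32},{"hand":76,"offset":[0.336,-0.963,-0.3],"turn":-0.32},{"hand":76,"offset":[0.336,-0.963,-0.3],"turn":-0.32},{"hand":76,"offset":[0.336,-0.963,-0.3],"turn":-0.32},{"hand":76,"offset":[0.336,-0.963,-0.3],"turn":-0.32},{"hand":76,"offset":[0.336,-0.963,-0.3],"turn":-0.32},{"hand":76,"offset":[0.336,-0.963,-0.3],"turn":-0.32},{"hand":76,"offset":[0,0,-0.9],"turn":0},{"hand":76,"offset":[0,0,-0.5],"turn":0},{"hand":76,"offset":[0,0,0],"turn":0}]'
python3 - <<'E'
from h import *
s=snapshot("scene"); t=snapshot("top")
a=s["image"][190:390,240:440];b=t["image"][200:330,260:390]
im=np.hstack([cv2.resize(a,(400,400),interpolation=2),cv2.resize(b,(400,400),interpolation=2)])
cv2.imwrite("pics/c2.png",im[:,:,::-1])
p=observe()["eef_pos"];print(p,proj(s,p),proj(t,p))
E
```

```text
t: 3.7
eef_pos: [0.4771, -0.179, 0.1259]
tcp_rot: [[-0.202, 0.979, -0.005], [0.979, 0.202, 0.003], [0.004, -0.005, -1.0]]
wrist_force: [0.5, 0.0, 0.8]
grip_width: 0.0764
grip_force: 0.0
[ 0.47874594 -0.17954699  0.12865978] (np.float64(334.92543652204887), np.float64(275.7491236670317)) (np.float64(314.5322778686046), np.float64(273.95770061581095))
```

View pics/c2.png

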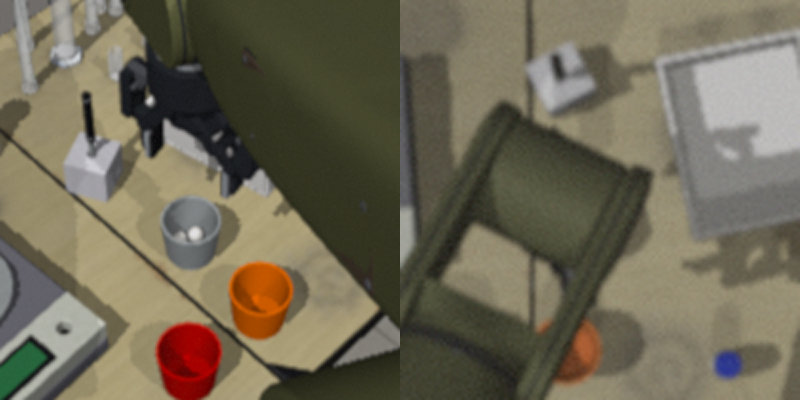

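The fingers stand squarely over the cup: the projected TCP falls midway between the fingertips, at (190,170) in the left half. Next I descend and grip.

```bash
python3 -m creep '[{"hand":76,"offset":[0,-0.04,-0.9],"turn":0},{"hand":76,"offset":[0,0,-0.9],"turn":0},{"hand":76,"offset":[0,0,-0.7],"turn":0},{"hand":76,"offset":[0,0,-0.5],"turn":0},{"hand":76,"offset":[0,0,-0.5],"turn":0},{"hand":76,"offset":[0,0,-0.5],"turn":0},{"hand":76,"offset":[0,0,-0.5],"turn":0},{"hand":76,"offset":[0,0,-0.2],"turn":0},{"hand":76,"offset":[0,0,0],"turn":0}]' 
python3 -m creep '[{"hand":45,"offset":[0,0,0],"turn":0},{"hand":45,"offset":[0,0,0],"turn":0},{"hand":45,"offset":[0,0,0],"turn":0},{"hand":45,"offset":[0,0,0],"turn":0},{"hand":45,"offset":[0,0,0],"turn":0}]' 25
```

```text
t: 4.7
eef_pos: [0.4784, -0.1807, 0.0103]
tcp_rot: [[-0.202, 0.979, -0.002], [0.979, 0.202, 0.001], [0.001, -0.001, -1.0]]
wrist_force: [-1.0, -0.1, -0.4]
grip_width: 0.0759
grip_force: 0.0
t: 5.2
eef_pos: [0.4799, -0.1815, 0.0123]
tcp_rot: [[-0.202, 0.979, 0.002], [0.979, 0.202, -0.001], [-0.001, 0.002, -1.0]]
wrist_force: [0.6, 0.3, 5.1]
grip_width: 0.0582
grip_force: 27.2
```

```bash
python3 -m creep '[{"hand":45,"offset":[0,0,0.5],"turn":0},{"hand":45,"offset":[0,0,0.9],"turn":0},{"hand":45,"offset":[0.45,-0.5,0],"turn":0},{"hand":45,"offset":[0.6,-0.7,0],"turn":0},{"hand":45,"offset":[0.6,-0.7,0],"turn":0},{"hand":45,"offset":[0.5,-0.55,0],"turn":0},{"hand":45,"offset":[0.05,-0.25,0],"turn":0},{"hand":45,"offset":[0.05,-0.25,0],"turn":0},{"hand":45,"offset":[0.05,-0.25,0],"turn":0},{"hand":45,"offset":[0.05,-0.25,0],"turn":0},{"hand":45,"offset":[0,0,0],"turn":0}]'
python3 - <<'E'
from h import *
s=snapshot("scene"); save(s,"pics/s3.png",(260,170,440,305),4.2)
E
```

```text
t: 6.3
eef_pos: [0.538, -0.2674, 0.0471]
tcp_rot: [[-0.201, 0.98, 0.001], [0.98, 0.201, 0.0], [0.0, 0.001, -1.0]]
wrist_force: [-1.8, 4.5, 4.0]
grip_width: 0.0576
grip_force: 26.4
```

View pics/s3.png

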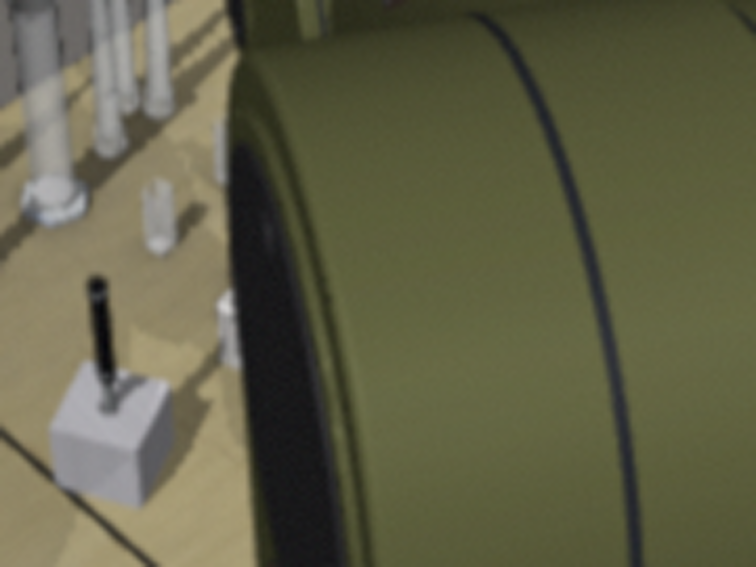

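The arm hides the cup here and only the block and stylus show, at (100,340). The 4.5 N push along +y fits the foot bearing on the tray wall, so I carry on by force.

```bash
python3 -m creep '[{"hand":45,"offset":[0.05,-0.26,0],"turn":0},{"hand":45,"offset":[0.05,-0.26,0],"turn":0},{"hand":45,"offset":[0.05,-0.26,0],"turn":0},{"hand":45,"offset":[0.05,-0.26,0],"turn":0},{"hand":45,"offset":[0,0,0],"turn":0}]'
python3 -m creep '[{"hand":45,"offset":[0,0,-0.2],"turn":0},{"hand":45,"offset":[0,0,-0.2],"turn":0},{"hand":45,"offset":[0,0,0],"turn":0}]'
python3 - <<'E'
from h import *
s=snapshot("top"); save(s,"pics/t3.png",(270,190,420,302),5)
E
```

```text
t: 6.85
eef_pos: [0.5427, -0.2942, 0.0465]
tcp_rot: [[-0.202, 0.979, -0.0], [0.979, 0.202, -0.001], [-0.001, -0.0, -1.0]]
wrist_force: [-1.4, 0.7, 3.5]
grip_width: 0.0573
grip_force: 26.0
t: 7.15
eef_pos: [0.5444, -0.2951, 0.0382]
tcp_rot: [[-0.201, 0.98, 0.004], [0.98, 0.201, -0.004], [-0.005, 0.003, -1.0]]
wrist_force: [0.6, 0.8, 5.7]
grip_width: 0.0572
grip_force: 25.4
```

View pics/t3.png

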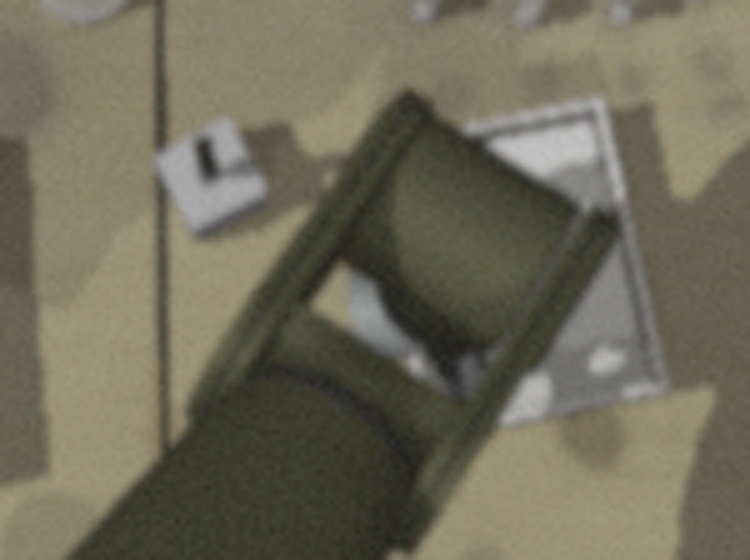

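The top view shows the cup's grey foot tilted up over the near wall at (365,300). There are bright blobs inside the tray at (605,358) and (530,395), possibly balls. I lower further to tip the cup past 90°.

```bash
python3 -m creep '[{"hand":45,"offset":[0,0,-0.2],"turn":0},{"hand":45,"offset":[0,0,-0.12],"turn":0},{"hand":45,"offset":[0,0,0],"turn":0},{"hand":45,"offset":[0,0,0],"turn":0},{"hand":45,"offset":[0,0,0],"turn":0},{"hand":45,"offset":[0,0,0],"turn":0},{"hand":45,"offset":[0,0,0],"turn":0},{"hand":45,"offset":[0,0,0],"turn":0},{"hand":45,"offset":[0,0,0],"turn":0},{"hand":45,"offset":[0,0,0],"turn":0}]'
```

```text
t: 8.2
eef_pos: [0.5455, -0.2971, 0.0319]
tcp_rot: [[-0.202, 0.979, 0.007], [0.979, 0.202, -0.008], [-0.009, 0.005, -1.0]]
wrist_force: [0.2, -4.0, 8.9]
grip_width: 0.0573
grip_force: 24.8
```

```bash
python3 -m creep '[{"hand":45,"offset":[0,0,0.3],"turn":0},{"hand":45,"offset":[0,0,0.7],"turn":0},{"hand":45,"offset":[0,-0.2,0.9],"turn":0},{"hand":45,"offset":[0,-0.2,0.9],"turn":0},{"hand":45,"offset":[0,-0.2,0.9],"turn":0},{"hand":45,"offset":[0,0,0.9],"turn":0},{"hand":45,"offset":[0,0,0.9],"turn":0},{"hand":45,"offset":[0,0,0.5],"turn":0},{"hand":45,"offset":[0,0,0],"turn":0}]'
python3 - <<'E'
from h import *
s=snapshot("scene"); t=snapshot("top")
a=s["image"][130:330,240:440];b=t["image"][190:310,300:420]
im=np.hstack([cv2.resize(a,(400,400),interpolation=2),cv2.resize(b,(400,400),interpolation=2)])
cv2.imwrite("pics/c4.png",im[:,:,::-1])
E
```

```text
t: 9.1
eef_pos: [0.5437, -0.3089, 0.1811]
tcp_rot: [[-0.202, 0.979, 0.004], [0.979, 0.202, -0.003], [-0.003, 0.003, -1.0]]
wrist_force: [-0.2, -0.0, -0.4]
grip_width: 0.057
grip_force: 27.5
```

View pics/c4.png

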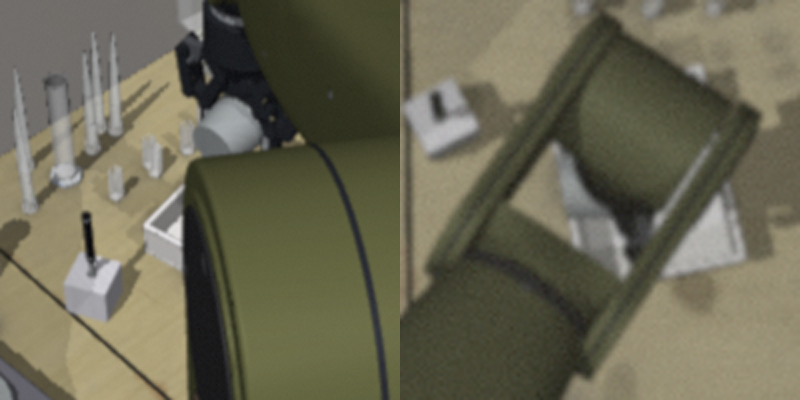

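The left view shows the cup held with its foot toward the camera at (213,135) and its mouth pointing away and downward, about 110° of tilt, so it is empty. I'll set it down lying on clear bench, regrip it, then right it against the balance's edge.

```bash
python3 - <<'E'
from h import *
t=np.load("top0.npy",allow_pickle=True).item()
T=lambda u,v,z:ray(t,195+u/3.6,165+v/3.6,z).round(4)
for c in [(238,190),(253,438),(40,205),(56,456)]: print(T(*c,.05))
E
python3 -m creep '[{"hand":45,"offset":[-0.15,0.5,0],"turn":0},{"hand":45,"offset":[-0.25,0.85,-0.4],"turn":0},{"hand":45,"offset":[-0.25,0.85,-0.6],"turn":0},{"hand":45,"offset":[-0.25,0.85,-0.8],"turn":0},{"hand":45,"offset":[-0.25,0.85,-0.9],"turn":0},{"hand":45,"offset":[-0.25,0.85,-0.9],"turn":0},{"hand":45,"offset":[-0.25,0.85,-0.9],"turn":0},{"hand":45,"offset":[0,0.25,-0.9],"turn":0},{"hand":45,"offset":[0,0,-0.9],"turn":0},{"hand":45,"offset":[0,0,-0.4],"turn":0},{"hand":45,"offset":[0,0,-0.1],"turn":0},{"hand":45,"offset":[0,0,0],"turn":0}]'
```

```text
[ 0.6386 -0.0348  0.05  ]
[ 0.4537 -0.0462  0.05  ]
[0.6298 0.1132 0.05  ]
[0.4429 0.0984 0.05  ]
t: 10.4
eef_pos: [0.5013, -0.1619, 0.0082]
tcp_rot: [[-0.201, 0.979, -0.001], [0.979, 0.201, 0.0], [0.0, -0.001, -1.0]]
wrist_force: [0.4, -0.5, -1.3]
grip_width: 0.057
grip_force: 27.5
```

```bash
python3 -m creep '[{"hand":45,"offset":[0,0,-0.15],"turn":0},{"hand":45,"offset":[0,0,0],"turn":0},{"hand":59,"offset":[0,0,0],"turn":0},{"hand":64,"offset":[0,0,0],"turn":0},{"hand":64,"offset":[0,0,0],"turn":0},{"hand":64,"offset":[0,0,0],"turn":0},{"hand":64,"offset":[0,0,0.1],"turn":0}]'
python3 - <<'E'
from h import *
s=snapshot("scene"); save(s,"pics/s5.png",(240,200,420,335),4.2); print(proj(s,observe()["eef_pos"]))
E
```

```text
t: 11.1
eef_pos: [0.5013, -0.1619, 0.0069]
tcp_rot: [[-0.202, 0.979, -0.001], [0.979, 0.202, 0.0], [0.0, -0.001, -1.0]]
wrist_force: [-0.4, 0.5, 0.1]
grip_width: 0.064
grip_force: 0.0
(np.float64(320.7827877366377), np.float64(311.7354690950606))
```

View pics/s5.png

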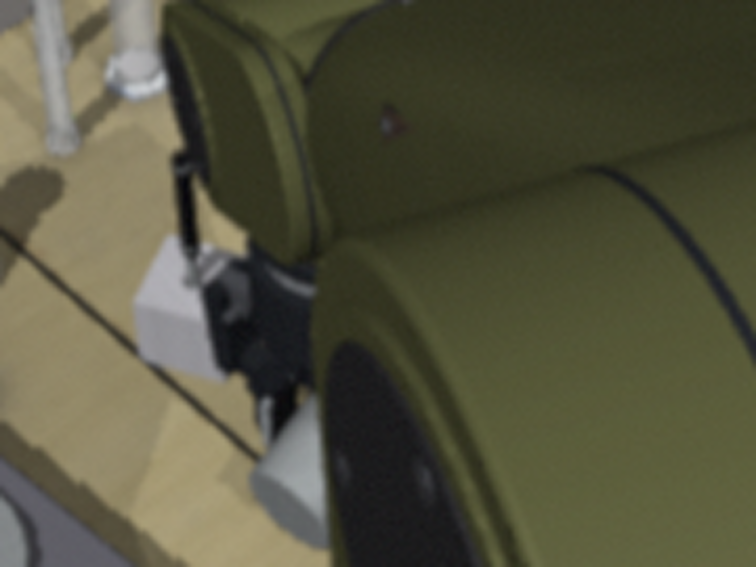

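The cup is lying flat between the fingers, with its foot face toward the balance at about (290,505). I check its place, then regrip.

```bash
python3 - <<'E'
from h import *
s=np.load("scene0.npy",allow_pickle=True).item()
n=np.array([.2,-.98,0]);a=np.array([.98,.2,0]);p=np.array([.5013,-.1619,0])
for d in(36,43,50):
    for o in ((0,0),(0,25),(0,50),(25,25),(-25,25)):
        u,v=proj(s,p-n*d/1e3+a*o[0]/1e3+[0,0,o[1]/1e3]); print(d,o,round((u-240)*4.2),round((v-200)*4.2))
E
python3 -m creep '[{"hand":45,"offset":[0,0,0.05],"turn":0},{"hand":45,"offset":[0,0,0],"turn":0},{"hand":45,"offset":[0,0,0],"turn":0},{"hand":45,"offset":[0,0,0],"turn":0}]' 22
```

```text
36 (0, 0) 296 531
36 (0, 25) 294 501
36 (0, 50) 292 470
36 (25, 25) 251 476
36 (-25, 25) 338 527
43 (0, 0) 287 541
43 (0, 25) 285 511
43 (0, 50) 283 480
43 (25, 25) 242 486
43 (-25, 25) 329 537
50 (0, 0) 278 552
50 (0, 25) 276 522
50 (0, 50) 274 491
50 (25, 25) 233 496
50 (-25, 25) 320 548
t: 11.55
eef_pos: [0.5016, -0.1621, 0.0083]
tcp_rot: [[-0.202, 0.979, 0.0], [0.979, 0.202, -0.0], [-0.0, 0.0, -1.0]]
wrist_force: [0.8, 0.5, -0.1]
grip_width: 0.0574
grip_force: 23.8
```

```bash
python3 -m creep '[{"hand":45,"offset":[0,0,0.4],"turn":0},{"hand":45,"offset":[0,0,0.8],"turn":-0.4},{"hand":45,"offset":[0,0,0.4],"turn":-0.5},{"hand":45,"offset":[-0.05,0.7,0],"turn":-0.5},{"hand":45,"offset":[-0.05,0.8,0],"turn":0},{"hand":45,"offset":[-0.05,0.8,0],"turn":0},{"hand":45,"offset":[-0.05,0.5,0],"turn":0},{"hand":45,"offset":[0,0.3,0],"turn":0},{"hand":45,"offset":[0,0.15,0],"turn":0},{"hand":45,"offset":[0,0,0],"turn":0}]'
```

```text
t: 12.55
eef_pos: [0.4971, -0.083, 0.0496]
tcp_rot: [[-0.065, 0.998, 0.001], [0.998, 0.065, -0.005], [-0.005, 0.0, -1.0]]
wrist_force: [-2.4, -8.1, 1.9]
grip_width: 0.0575
grip_force: 23.1
```

```bash
python3 -m creep '[{"hand":45,"offset":[0,0.14,0.16],"turn":0},{"hand":45,"offset":[0,0.14,0.16],"turn":0},{"hand":45,"offset":[0,0.16,0.16],"turn":0},{"hand":45,"offset":[0,0.18,0.16],"turn":0},{"hand":45,"offset":[0,0,0],"turn":0}]'
```

```text
t: 13.05
eef_pos: [0.4974, -0.066, 0.0655]
tcp_rot: [[-0.063, 0.998, 0.002], [0.998, 0.063, -0.002], [-0.002, 0.002, -1.0]]
wrist_force: [-1.1, -3.7, 2.1]
grip_width: 0.0571
grip_force: 23.4
```

```bash
python3 -m creep '[{"hand":45,"offset":[0,0.2,0.12],"turn":0},{"hand":45,"offset":[0,0.2,0.1],"turn":0},{"hand":45,"offset":[0,0.22,0.08],"turn":0},{"hand":45,"offset":[0,0.24,0.05],"turn":0},{"hand":45,"offset":[0,0.24,0],"turn":0},{"hand":45,"offset":[0,0,0],"turn":0}]'
```

```text
t: 13.65
eef_pos: [0.4964, -0.0368, 0.073]
tcp_rot: [[-0.064, 0.998, -0.0], [0.998, 0.064, 0.0], [0.001, -0.0, -1.0]]
wrist_force: [-1.0, -1.8, 2.9]
grip_width: 0.057
grip_force: 22.9
```

```bash
python3 -m creep '[{"hand":45,"offset":[0,0,0.4],"turn":0},{"hand":45,"offset":[0,0,0.8],"turn":0},{"hand":45,"offset":[0.4,0.4,0.6],"turn":0},{"hand":45,"offset":[0.8,0.8,0],"turn":0},{"hand":45,"offset":[0.8,0.8,0],"turn":0},{"hand":45,"offset":[0.7,0.7,-0.2],"turn":0},{"hand":45,"offset":[0.2,0.2,-0.4],"turn":0},{"hand":45,"offset":[0,0,-0.3],"turn":0},{"hand":45,"offset":[0,0,-0.2],"turn":0},{"hand":45,"offset":[0,0,0],"turn":0}]'
```

```text
t: 14.65
eef_pos: [0.568, 0.0341, 0.0897]
tcp_rot: [[-0.062, 0.998, -0.002], [0.998, 0.062, 0.0], [0.0, -0.002, -1.0]]
wrist_force: [-0.2, 0.1, -1.8]
grip_width: 0.0566
grip_force: 23.9
```

```bash
python3 -m creep '[{"hand":45,"offset":[0,0,-0.12],"turn":0},{"hand":45,"offset":[0,0,0],"turn":0}]' | sed -n 1,4p;  python3 -m creep '[{"hand":45,"offset":[0,0,-0.12],"turn":0},{"hand":45,"offset":[0,0,0],"turn":0}]'| sed -n 1,4p;  python3 -m creep '[{"hand":45,"offset":[0,0,-0.1],"turn":0},{"hand":45,"offset":[0,0,0],"turn":0}]'| sed -n 1,4p
```

```text
t: 14.85
eef_pos: [0.5689, 0.0342, 0.0889]
tcp_rot: [[-0.062, 0.998, 0.0], [0.998, 0.062, -0.0], [-0.0, 0.0, -1.0]]
wrist_force: [-3.4, 0.5, 5.4]
t: 15.05
eef_pos: [0.5699, 0.0343, 0.0882]
tcp_rot: [[-0.062, 0.998, 0.002], [0.998, 0.062, 0.0], [-0.0, 0.002, -1.0]]
wrist_force: [-6.3, 1.3, 13.9]
t: 15.25
eef_pos: [0.571, 0.0344, 0.0874]
tcp_rot: [[-0.062, 0.998, 0.004], [0.998, 0.062, 0.0], [-0.0, 0.004, -1.0]]
wrist_force: [-7.5, 1.8, 19.7]
```

```bash
python3 -m creep '[{"hand":45,"offset":[0,0,0.25],"turn":0},{"hand":45,"offset":[0,0,0],"turn":0},{"hand":58,"offset":[0,0,0],"turn":0},{"hand":61,"offset":[0,0,0],"turn":0},{"hand":63,"offset":[0,0,0],"turn":0},{"hand":66,"offset":[0,0,0],"turn":0},{"hand":72,"offset":[0,0,0],"turn":0},{"hand":76,"offset":[0,0,0],"turn":0},{"hand":76,"offset":[0,0,0],"turn":0}]'; python3 -m creep '[{"hand":76,"offset":[0,0,0.3],"turn":0},{"hand":76,"offset":[0,0,0.7],"turn":0},{"hand":76,"offset":[0,0,0.9],"turn":0},{"hand":76,"offset":[0,0,0.9],"turn":0},{"hand":76,"offset":[0,0,0.9],"turn":0},{"hand":76,"offset":[0,0,0.9],"turn":0},{"hand":76,"offset":[0,-0.5,0.5],"turn":0},{"hand":76,"offset":[0,-0.9,0],"turn":0},{"hand":76,"offset":[0,-0.9,0],"turn":0},{"hand":76,"offset":[0,-0.9,0],"turn":0},{"hand":76,"offset":[0,-0.5,0],"turn":0}]'
python3 - <<'E'
from h import *
s=snapshot("scene");t=snapshot("top")
np.save("s6.npy",s,allow_pickle=True);np.save("t6.npy",t,allow_pickle=True)
print(observe()["eef_pos"])
# tray visible? arm-green fraction over the tray, in both views
for n,m,b in(("s",s,(312,210,408,285)),("t",t,(343,208,404,278))):
    im=m["image"][b[1]:b[3],b[0]:b[2]].astype(int); g=(im.min(2)>110); print(n,g.mean(),im.mean((0,1)))
print(s["image"][320:345:6,205:235:6].tolist()[0])
E
```

```text
t: 16.15
eef_pos: [0.5691, 0.0347, 0.0883]
tcp_rot: [[-0.063, 0.998, -0.0], [0.998, 0.063, -0.0], [-0.0, -0.0, -1.0]]
wrist_force: [0.1, 0.4, -0.1]
grip_width: 0.0763
grip_force: 0.0
t: 17.25
eef_pos: [0.5687, -0.0598, 0.2157]
tcp_rot: [[-0.061, 0.998, -0.0], [0.998, 0.061, -0.0], [-0.0, -0.0, -1.0]]
wrist_force: [-0.2, -1.0, -1.0]
grip_width: 0.0763
grip_force: 0.0
[ 0.56882741 -0.059417    0.21565233]
s 0.029027777777777777 [76.12347222 77.00125    49.89402778]
t 0.6459016393442623 [126.11358314 123.45667447 116.1117096 ]
[[69, 71, 72], [101, 105, 105], [118, 122, 123], [122, 125, 126], [120, 124, 125]]
```

```bash
python3 - <<'E'
from h import *
s=np.load("s6.npy",allow_pickle=True).item()["image"];t=np.load("t6.npy",allow_pickle=True).item()["image"]
s0=np.load("scene0.npy",allow_pickle=True).item()["image"];t0=np.load("top0.npy",allow_pickle=True).item()["image"]
R=lambda i,x,y,w,h,W,H:cv2.resize(i[y:y+h,x:x+w],(W,H),interpolation=2)
im=np.vstack([np.hstack([R(s,165,260,100,75,400,300),R(t,335,204,80,60,400,300)]),
 np.hstack([R(t,200,205,80,60,400,300),R(t,335,230,80,60,400,300)])])
cv2.imwrite("pics/f.png",im[:,:,::-1])
E
```

```text
(no output)
```

View pics/f.png

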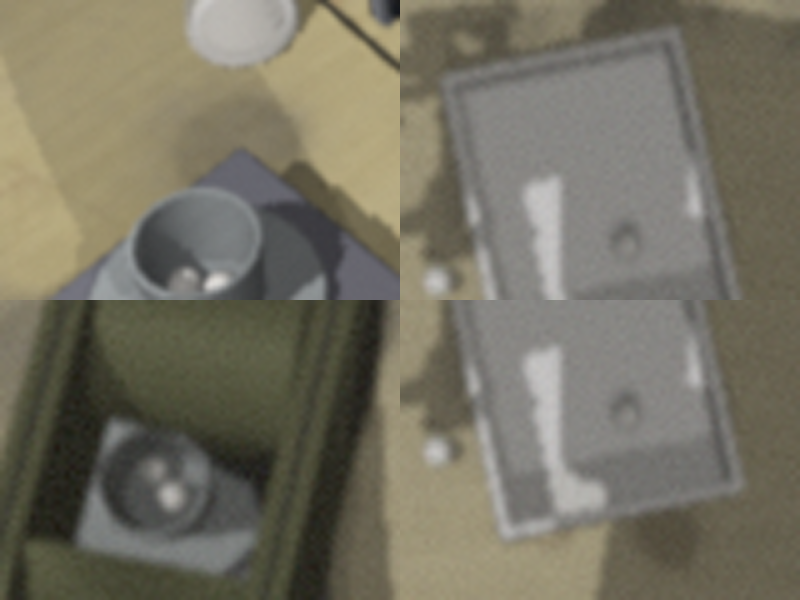

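Seen in that picture:
- The cup stands upright on the pan, with its rim at (197,242) in the upper-left part, but it still holds two balls.
- One ball is in the tray, at (625,238) in the upper-right part.
- One ball is loose on the bench, at (437,280) in the upper-right part.

I'll fetch the loose ball first, then tip the cup properly, gripped at its rim.

```bash
python3 - <<'E'
from h import *
s=np.load("s6.npy",allow_pickle=True).item();t=np.load("t6.npy",allow_pickle=True).item()
print("cupS",ray(s,165+197/4,260+242/4,.114),"cupT",ray(t,200+157/5,205+187/5,.114))
print("ball",ray(t,335+37/5,204+280/5,.008),ray(t,335+37/5,230+152/5,.008))
print("trayball",ray(t,335+225/5,204+238/5,.012))
def blobs(m,b):
    g=cv2.cvtColor(m["image"],cv2.COLOR_RGB2GRAY)[b[1]:b[3],b[0]:b[2]]
    n,l,st,c=cv2.connectedComponentsWithStats((g>175).astype(np.uint8)); return [(st[i,4],c[i]+b[:2]) for i in range(1,n) if 8<st[i,4]<90]
for a,c in blobs(t,(325,235,350,280)): print(a,c,ray(t,*c,.008))
E
```

```text
cupS [0.56250883 0.0352098  0.114     ] cupT [0.56421117 0.0326959  0.114     ]
ball [ 0.52540717 -0.25134079  0.008     ] [ 0.52431228 -0.25132028  0.008     ]
trayball [ 0.54623173 -0.35402685  0.012     ]
```

```bash
python3 -m creep '[{"hand":44,"offset":[-0.23,-0.96,0],"turn":0.2},{"hand":44,"offset":[-0.23,-0.96,0],"turn":0.2},{"hand":44,"offset":[-0.23,-0.96,0],"turn":0.2},{"hand":44,"offset":[-0.23,-0.96,0],"turn":0.2},{"hand":44,"offset":[-0.23,-0.96,0],"turn":0.2},{"hand":44,"offset":[-0.23,-0.96,0],"turn":0.2},{"hand":44,"offset":[-0.23,-0.96,0],"turn":0.2},{"hand":44,"offset":[-0.23,-0.94,0],"turn":0},{"hand":44,"offset":[0,0,-0.9],"turn":0},{"hand":44,"offset":[0,0,-1],"turn":0},{"hand":44,"offset":[0,0,-1],"turn":0},{"hand":44,"offset":[0,0,-1],"turn":0}]'
python3 -m creep '[{"hand":44,"offset":[0,0,-1],"turn":0},{"hand":44,"offset":[0,0,-1],"turn":0},{"hand":44,"offset":[0,0,-0.9],"turn":0},{"hand":44,"offset":[0,0,-0.8],"turn":0},{"hand":44,"offset":[0,0,-0.6],"turn":0},{"hand":44,"offset":[0,0,-0.2],"turn":0},{"hand":44,"offset":[0,0,0],"turn":0}]'
```

```text
t: 18.55
eef_pos: [0.5232, -0.2486, 0.1174]
tcp_rot: [[-0.202, 0.979, 0.0], [0.979, 0.202, 0.0], [0.0, 0.0, -1.0]]
wrist_force: [0.3, 0.7, -1.1]
grip_width: 0.0441
grip_force: 0.0
t: 19.25
eef_pos: [0.5228, -0.2488, 0.0052]
tcp_rot: [[-0.202, 0.979, -0.001], [0.979, 0.202, 0.001], [0.001, -0.001, -1.0]]
wrist_force: [0.2, 0.2, 0.4]
grip_width: 0.044
grip_force: 0.0
```

```bash
python3 -m creep '[{"hand":30,"offset":[0,0,-0.1],"turn":0},{"hand":20,"offset":[0,0,0],"turn":0},{"hand":8,"offset":[0,0,0],"turn":0},{"hand":8,"offset":[0,0,0],"turn":0},{"hand":8,"offset":[0,0,0],"turn":0}]' 20
```

```text
t: 19.75
eef_pos: [0.5237, -0.2496, 0.0042]
tcp_rot: [[-0.202, 0.979, 0.002], [0.979, 0.202, -0.001], [-0.001, 0.001, -1.0]]
wrist_force: [0.9, 0.4, 2.1]
grip_width: 0.0136
grip_force: 19.6
```

```bash
python3 -m creep '[{"hand":8,"offset":[0,0,0.4],"turn":0},{"hand":8,"offset":[0,0,0.8],"turn":0},{"hand":8,"offset":[0,0,0.8],"turn":0},{"hand":8,"offset":[0,0,0.4],"turn":0},{"hand":8,"offset":[0,-0.4,0],"turn":0},{"hand":8,"offset":[0.1,-0.7,0],"turn":0},{"hand":8,"offset":[0.1,-0.7,0],"turn":0},{"hand":8,"offset":[0,-0.7,-0.2],"turn":0},{"hand":8,"offset":[0,-0.4,-0.6],"turn":0},{"hand":8,"offset":[0,0,-0.4],"turn":0},{"hand":8,"offset":[0,0,0],"turn":0}]'
python3 -m creep '[{"hand":12,"offset":[0,0,0],"turn":0},{"hand":20,"offset":[0,0,0],"turn":0},{"hand":30,"offset":[0,0,0],"turn":0},{"hand":30,"offset":[0,0,0.3],"turn":0},{"hand":30,"offset":[0,0,0.8],"turn":0},{"hand":40,"offset":[0,0,1],"turn":0},{"hand":76,"offset":[0,0.4,1],"turn":0},{"hand":76,"offset":[0.1,0.9,1],"turn":0},{"hand":76,"offset":[0.1,1,1],"turn":-0.2},{"hand":76,"offset":[0.1,1,0],"turn":-0.4},{"hand":76,"offset":[0.1,1,0],"turn":-0.4},{"hand":76,"offset":[0.1,1,0],"turn":-0.4}]'
```

```text
t: 20.85
eef_pos: [0.5258, -0.3206, 0.0295]
tcp_rot: [[-0.201, 0.98, -0.005], [0.98, 0.201, 0.004], [0.005, -0.004, -1.0]]
wrist_force: [0.3, 0.2, -0.1]
grip_width: 0.014
grip_force: 19.6
t: 22.05
eef_pos: [0.5409, -0.1883, 0.1625]
tcp_rot: [[-0.061, 0.998, 0.002], [0.998, 0.061, -0.001], [-0.001, 0.002, -1.0]]
wrist_force: [-0.1, 0.2, -0.7]
grip_width: 0.0763
grip_force: 0.0
```

```bash
python3 -m creep '[{"hand":76,"offset":[0.1,0.98,0],"turn":0},{"hand":76,"offset":[0.1,0.98,0],"turn":0},{"hand":76,"offset":[0.1,0.98,0],"turn":0},{"hand":76,"offset":[0.1,0.98,0],"turn":0},{"hand":76,"offset":[0.1,0.98,0],"turn":0},{"hand":76,"offset":[0.1,0.98,0],"turn":0},{"hand":76,"offset":[0.1,0.98,0],"turn":0},{"hand":76,"offset":[0.1,0.98,0],"turn":0},{"hand":76,"offset":[0.1,0.9,0],"turn":0},{"hand":76,"offset":[0,0,0],"turn":0}]'
python3 - <<'E'
from h import *
t0=np.load("t6.npy",allow_pickle=True).item();t=snapshot("top");np.save("t7.npy",t,allow_pickle=True)
print(observe()["eef_pos"])
g=lambda m:cv2.cvtColor(m["image"],cv2.COLOR_RGB2GRAY)[205:282,335:410].astype(int)
a=g(t)
# local contrast blobs within tray interior & bench near
d=cv2.absdiff(cv2.GaussianBlur(a.astype(np.uint8),(0,0),1),cv2.medianBlur(a.astype(np.uint8),15))
n,l,st,c=cv2.connectedComponentsWithStats((d>12).astype(np.uint8))
for i in range(1,n):
    if 6<st[i,4]<120: p=c[i]+[335,205]; print(st[i,4],p.round(1),ray(t,*p,.012).round(3), a[l==i].mean())
E
```

```text
t: 23.05
eef_pos: [0.5633, 0.0315, 0.162]
tcp_rot: [[-0.066, 0.998, 0.002], [0.998, 0.066, 0.001], [0.0, 0.002, -1.0]]
wrist_force: [0.9, 0.5, -0.3]
grip_width: 0.0758
grip_force: 0.0
[0.5632187  0.03024134 0.16179636]
119 [356.8 212.5] [ 0.656 -0.293  0.012] 87.09243697478992
59 [381.9 211.9] [ 0.656 -0.363  0.012] 156.94915254237287
51 [396.5 213.9] [ 0.65  -0.402  0.012] 101.43137254901961
63 [384.2 219.1] [ 0.636 -0.368  0.012] 188.015873015873
8 [345.2 219.9] [ 0.636 -0.261  0.012] 120.0
19 [379.9 249.8] [ 0.551 -0.354  0.012] 113.15789473684211
11 [368.4 254.9] [ 0.538 -0.322  0.012] 113.0909090909091
11 [392.1 254.2] [ 0.539 -0.387  0.012] 192.1818181818182
16 [385.7 262.3] [ 0.517 -0.369  0.012] 117.25
24 [405.7 265.7] [ 0.507 -0.422  0.012] 107.125
102 [387.6 268.7] [ 0.499 -0.373  0.012] 159.0686274509804
9 [392.3 273.9] [ 0.485 -0.386  0.012] 117.0
26 [339.8 276.5] [ 0.48  -0.243  0.012] 134.65384615384616
7 [356.4 275.1] [ 0.483 -0.288  0.012] 121.42857142857143
32 [385.4 275.7] [ 0.48  -0.367  0.012] 82.6875
```

```bash
python3 -m creep '[{"hand":76,"offset":[0,0.14,-0.8],"turn":0},{"hand":76,"offset":[0,0,-0.8],"turn":0},{"hand":76,"offset":[0,0,-0.7],"turn":0},{"hand":76,"offset":[0,0,-0.45],"turn":0},{"hand":76,"offset":[0,0,0],"turn":0},{"hand":66,"offset":[0,0,0],"turn":0},{"hand":48,"offset":[0,0,0],"turn":0},{"hand":48,"offset":[0,0,0],"turn":0},{"hand":48,"offset":[0,0,0],"turn":0}]' 25
python3 -m creep '[{"hand":48,"offset":[0,0,0.3],"turn":0},{"hand":48,"offset":[0,0,0.5],"turn":0},{"hand":48,"offset":[0,0,0],"turn":0}]'
```

```text
t: 24.0
eef_pos: [0.5643, 0.0325, 0.0938]
tcp_rot: [[-0.063, 0.998, 0.003], [0.998, 0.063, -0.001], [-0.001, 0.003, -1.0]]
wrist_force: [-0.3, -1.0, 5.1]
grip_width: 0.0573
grip_force: 27.3
t: 24.3
eef_pos: [0.5642, 0.0328, 0.1142]
tcp_rot: [[-0.063, 0.998, 0.003], [0.998, 0.063, -0.0], [-0.0, 0.003, -1.0]]
wrist_force: [1.3, -0.4, -1.1]
grip_width: 0.057
grip_force: 27.1
```

```bash
python3 -m creep '[{"hand":48,"offset":[-0.1,-0.4,0.1],"turn":0},{"hand":48,"offset":[-0.12,-0.8,0.1],"turn":0},{"hand":48,"offset":[-0.12,-1,0],"turn":0.2},{"hand":48,"offset":[-0.12,-1,0],"turn":0.3},{"hand":48,"offset":[-0.12,-1,0],"turn":0.3},{"hand":48,"offset":[-0.12,-1,0],"turn":0.3},{"hand":48,"offset":[-0.12,-1,0],"turn":0.3},{"hand":48,"offset":[-0.12,-1,0],"turn":0},{"hand":48,"offset":[-0.12,-1,-0.2],"turn":0},{"hand":48,"offset":[-0.12,-1,-0.5],"turn":0},{"hand":48,"offset":[-0.12,-0.9,-0.7],"turn":0},{"hand":48,"offset":[-0.06,-0.7,-0.7],"turn":0}]'
python3 -m creep '[{"hand":48,"offset":[0,-0.1,-0.4],"turn":0},{"hand":48,"offset":[0,0,0],"turn":0}]'
```

```text
t: 25.5
eef_pos: [0.5282, -0.2391, 0.064]
tcp_rot: [[-0.201, 0.98, -0.0], [0.98, 0.201, -0.0], [-0.0, -0.0, -1.0]]
wrist_force: [0.6, -0.1, -1.8]
grip_width: 0.0572
grip_force: 27.1
t: 25.7
eef_pos: [0.5271, -0.2395, 0.0523]
tcp_rot: [[-0.2, 0.98, -0.004], [0.98, 0.2, 0.002], [0.003, -0.003, -1.0]]
wrist_force: [-0.1, 0.3, -0.6]
grip_width: 0.057
grip_force: 27.2
```

```bash
python3 -m creep '[{"hand":48,"offset":[0.06,-0.3,0],"turn":0},{"hand":48,"offset":[0.06,-0.32,0],"turn":0},{"hand":48,"offset":[0.06,-0.32,0],"turn":0},{"hand":48,"offset":[0.06,-0.32,0],"turn":0},{"hand":48,"offset":[0.06,-0.32,0],"turn":0},{"hand":48,"offset":[0.06,-0.32,0],"turn":0},{"hand":48,"offset":[0.06,-0.32,0],"turn":0},{"hand":48,"offset":[0.06,-0.28,0],"turn":0},{"hand":48,"offset":[0.06,-0.28,0],"turn":0},{"hand":48,"offset":[0,0,0],"turn":0}]'
python3 -m creep '[{"hand":48,"offset":[0,0,-0.2],"turn":0},{"hand":48,"offset":[0,0,-0.2],"turn":0},{"hand":48,"offset":[0,0,-0.2],"turn":0},{"hand":48,"offset":[0,0,0],"turn":0}]'
```

```text
t: 26.7
eef_pos: [0.543, -0.3112, 0.0553]
tcp_rot: [[-0.201, 0.98, 0.001], [0.98, 0.201, -0.003], [-0.003, 0.0, -1.0]]
wrist_force: [-1.2, 0.5, 4.5]
grip_width: 0.057
grip_force: 30.5
t: 27.1
eef_pos: [0.5458, -0.3137, 0.0439]
tcp_rot: [[-0.201, 0.979, 0.008], [0.979, 0.202, -0.009], [-0.01, 0.006, -1.0]]
wrist_force: [1.5, -4.8, 12.7]
grip_width: 0.0571
grip_force: 36.3
```

```bash
python3 -m creep '[{"hand":48,"offset":[0,0,0],"turn":0},{"hand":48,"offset":[0,0,-0.1],"turn":0},{"hand":48,"offset":[0,0,-0.2],"turn":0},{"hand":48,"offset":[0,0,-0.2],"turn":0},{"hand":48,"offset":[0,0,0],"turn":0}]' 20
```

```text
t: 27.6
eef_pos: [0.5475, -0.3161, 0.0331]
tcp_rot: [[-0.201, 0.979, 0.012], [0.979, 0.202, -0.014], [-0.016, 0.009, -1.0]]
wrist_force: [3.1, -9.4, 12.1]
grip_width: 0.0567
grip_force: 37.8
```

```bash
python3 - <<'E'
from h import *
t=snapshot("top");s=snapshot("scene");np.save("t8.npy",t,allow_pickle=True)
# foot ring visibility: scan grey (steel) vs green pixels
for n,m,b in(("s",s,(270,190,420,300)),("t",t,(320,220,400,275))):
    im=m["image"][b[1]:b[3],b[0]:b[2]]
    q=cv2.resize(im,None,fx=.22 if n=="s" else .4,fy=.22 if n=="s" else .4,interpolation=cv2.INTER_AREA).astype(int)
    print(n)
    for r in q: print("".join("G" if p[1]-p[2]>25 and p.sum()<330 else("#" if p.sum()<150 else("o" if p.sum()<330 else("w" if p[0]-p[2]<25 else "."))) for p in r))
E
```

```text
s
w..wwwwo..##oGGGGGGGGGGGGGoGGGGGG
w..woowo..o##GGGGGGGGGGGGGoGGGGGG
ww.wooo..wo##GGGGGGGGGGGGGoGGGGGG
wwowoo...wo##oGGGGGGGGGGGGoGGGGGG
wwoo.....wo##oGGGGGGGGGGGGooGGGGG
wwoo..w..wo##oGGGGGGGGGGGGooGGGGG
www..wwoo.o##oGGGGGGGGGGGGGoGGGGG
ww...wwo..o##oGGGGGGGGGGGGGoGGGGG
.....ww...G###GGGGGGGGGGGGGoGGGGG
...........###GGGGGGGGGGGGGoGGGGG
..oo......w###oGGGGGGGGGGGGoGGGGG
..oo.....ww###oGGGGGGGGGGGGoGGGGG
..oo.....wwo##oGGGGGGGGGGGGoGGGGG
..o#.....wwo##oGGGGGGGGGGGGoGGGGG
..w#.....wwo##oGGGGGGGGGGGGooGGGG
..woww..G..o##oGGGGGGGGGGGGooGGGG
.wwowwwo...o###oGGGGGGGGGGGooGGGG
wwwwwwoo...G###oGGGGGGGGGGGooGGGG
wwwwwwoo...G###oGGGGGGGGGGGooGGGG
wwwwwoo.....###oGGGGGGGGGGGooGGGG
owwwwoo.....###oGGGGGGGGGGGooGGGG
.owwww......####GGGGGGGGGGGooGGGG
..o.........####GGGGGGGGGGGooGGGG
...o........####GGGGGGGGGGGooGGGG
t
ooooo.ooowwoooooooooooowwwwwwwoo
oooooooo.wwoooooooooooooowwwwwoo
wooooo...wooooooooooooooooowwwoo
wooooo...oooo#ooooooooooooooowoo
oooo....oooo#ooooooooooooooooooo
oo.....oooo##oooooooooooooooooo#
.......oooo#ooooooooooooooooooo#
......oooo###ooooooooooooooooooo
.....oooo#o####ooooooooooooooooo
....oooo#oooo##ooooooooooooooooo
....oooooooooo##oooooooooooooooo
...oooo#owowwo##ooooooooooooooow
..ooooooooowww####oooooooooooowo
..ooooooooowwwo####oooooooooowwo
.ooooooooooowwwo#####ooooooowwwo
.ooo#ooooooooowoo#####oooooowwwo
oooo##oooooooooooo##oooooooowwww
ooo######ooooooooooooooooowwwwww
ooo#ooooo##ooooooowoooooowwwowww
o#ooooooooo##ooooooooooowwwwwwww
oooooooooooo##oooooooooowwwww...
oooooooooooo####oooooooowoooo...
```

```bash
python3 -m creep '[{"hand":48,"offset":[0,0,0],"turn":0},{"hand":48,"offset":[0,0,0],"turn":0},{"hand":48,"offset":[0,0,0],"turn":0},{"hand":48,"offset":[0,0,0.5],"turn":0},{"hand":48,"offset":[0,-0.3,0.8],"turn":0},{"hand":48,"offset":[0.05,-0.5,0.6],"turn":0},{"hand":48,"offset":[0.05,-0.2,0],"turn":0},{"hand":48,"offset":[0,0,0],"turn":0},{"hand":48,"offset":[-0.1,1,0],"turn":0},{"hand":48,"offset":[0.1,-0.5,0],"turn":0},{"hand":48,"offset":[0.1,-0.5,0],"turn":0},{"hand":48,"offset":[-0.1,1,0],"turn":0}]'
python3 -m creep '[{"hand":48,"offset":[0,0,0.5],"turn":0},{"hand":48,"offset":[-0.1,0.2,1],"turn":0},{"hand":48,"offset":[-0.2,0.8,1],"turn":0},{"hand":48,"offset":[-0.2,0.9,1],"turn":0},{"hand":48,"offset":[-0.2,0.9,0.5],"turn":0},{"hand":48,"offset":[-0.2,0.9,0],"turn":0},{"hand":48,"offset":[0,0.5,0],"turn":0},{"hand":48,"offset":[0,0,0],"turn":0}]'
cat > tb.py <<'E'
from h import *
def tray(t):
    a=cv2.cvtColor(t["image"],cv2.COLOR_RGB2GRAY)[200:285,325:412]
    d=cv2.absdiff(cv2.GaussianBlur(a,(0,0),1),cv2.medianBlur(a,15))
    n,l,st,c=cv2.connectedComponentsWithStats((d>10).astype(np.uint8))
    for i in range(1,n):
        if 5<st[i,4]<60: p=c[i]+[325,200]; print(st[i,4],p.round(1),ray(t,*p,.012).round(3)[:2], a[l==i].mean().round())
E
python3 - <<'E'
from tb import *
t=snapshot("top");np.save("t9.npy",t,allow_pickle=True);s=snapshot("scene");np.save("s9.npy",s,allow_pickle=True);print(observe()["eef_pos"]);tray(t)
E
```

```text
t: 28.9
eef_pos: [0.5456, -0.3131, 0.0745]
tcp_rot: [[-0.198, 0.98, 0.001], [0.98, 0.198, -0.002], [-0.002, 0.001, -1.0]]
wrist_force: [0.6, 0.9, -0.3]
grip_width: 0.0573
grip_force: 37.1
t: 29.7
eef_pos: [0.5227, -0.2038, 0.1745]
tcp_rot: [[-0.203, 0.979, -0.0], [0.979, 0.203, -0.0], [-0.0, -0.0, -1.0]]
wrist_force: [-1.1, -0.4, -0.1]
grip_width: 0.0571
grip_force: 37.1
[ 0.52262833 -0.20493559  0.17419952]
23 [378.3 205.4] [ 0.674 -0.353] 113.0
22 [359.5 208.9] [ 0.666 -0.301] 114.0
8 [346.9 210.9] [ 0.661 -0.266] 125.0
52 [331.2 222.4] [ 0.629 -0.223] 62.0
12 [338.9 215.9] [ 0.647 -0.244] 145.0
11 [332.  219.6] [ 0.637 -0.225] 118.0
17 [338.8 221.6] [ 0.631 -0.243] 101.0
15 [350.3 221.3] [ 0.631 -0.275] 114.0
26 [357.3 223.6] [ 0.625 -0.294] 180.0
57 [378.9 227.6] [ 0.612 -0.353] 143.0
34 [405.7 227.5] [ 0.611 -0.426] 133.0
42 [385.2 232.4] [ 0.599 -0.37 ] 165.0
19 [371.9 234.6] [ 0.593 -0.333] 169.0
7 [392.6 233.9] [ 0.594 -0.39 ] 102.0
54 [361.4 240.3] [ 0.578 -0.304] 174.0
8 [366.9 237.9] [ 0.585 -0.319] 149.0
11 [380.6 242.9] [ 0.57  -0.356] 112.0
14 [344.6 251. ] [ 0.55  -0.258] 55.0
31 [378.5 251.2] [ 0.548 -0.35 ] 109.0
17 [346.9 257.6] [ 0.531 -0.264] 138.0
15 [367.9 255.5] [ 0.536 -0.321] 111.0
10 [398.4 260.7] [ 0.521 -0.403] 93.0
8 [339.6 260.2] [ 0.524 -0.244] 53.0
10 [386.5 260.5] [ 0.522 -0.371] 112.0
6 [325.7 261.8] [ 0.521 -0.206] 54.0
45 [392.4 262.9] [ 0.515 -0.387] 151.0
14 [374.7 263.2] [ 0.515 -0.339] 114.0
15 [353.4 267.7] [ 0.503 -0.281] 161.0
22 [398.2 273.3] [ 0.486 -0.401] 138.0
21 [407.7 277.1] [ 0.475 -0.427] 129.0
6 [367.  277.2] [ 0.477 -0.317] 128.0
22 [390.3 280.5] [ 0.467 -0.38 ] 114.0
```

```bash
python3 - <<'E'
from h import *
t=np.load("t9.npy",allow_pickle=True).item()
a=cv2.cvtColor(t["image"],cv2.COLOR_RGB2GRAY)
for v in range(226,276): print(v,"".join("%3d"%(x//4) for x in a[v,355:402]))
E
```

```text
226  37 43 46 47 46 47 46 47 47 47 47 47 48 47 47 47 47 47 47 46 46 45 45 44 40 37 34 33 33 33 33 32 33 32 32 31 29 36 40 34 26 23 23 24 23 24 23
227  36 40 45 47 47 48 47 46 47 46 47 47 47 47 47 47 46 47 45 45 44 42 41 40 37 34 33 32 32 33 33 33 33 32 33 31 29 34 41 37 28 23 23 25 24 23 23
228  34 39 45 47 47 47 47 46 47 47 47 47 47 48 47 47 47 45 42 41 39 37 35 35 33 33 33 33 32 32 33 33 33 33 32 30 28 34 42 41 29 23 24 24 24 24 24
229  33 37 44 46 47 46 47 47 47 47 47 47 47 47 47 47 47 44 38 35 35 33 32 33 33 33 32 33 35 35 35 35 33 33 33 32 30 34 40 40 30 22 23 24 23 24 24
230  32 37 43 47 47 47 47 46 47 47 47 47 46 47 48 46 46 44 38 34 32 33 33 32 33 33 33 36 39 40 40 38 36 35 33 32 30 30 35 37 29 24 23 25 25 24 25
231  31 35 41 45 46 47 47 47 47 47 47 47 47 47 47 47 47 44 38 32 33 33 31 34 33 33 35 41 44 45 45 45 41 40 34 31 30 27 29 32 28 24 23 25 24 24 23
232  30 34 38 45 47 47 47 46 47 47 46 46 46 47 47 46 48 45 41 34 33 32 33 32 33 33 36 42 45 47 47 46 46 42 36 32 30 26 24 28 28 25 23 23 24 24 24
233  30 34 37 44 47 48 47 47 47 47 47 48 47 47 47 47 47 46 43 36 33 32 33 33 3
[... 5499 characters left out ...]
27 28 33 39 43 43 44 43 42 39 40 40 38 37 36 34 33 32 31 30 29 29 28 27 27 26 26 27 27 28 28 28 28 27 28 29 29 31 33
272  40 34 28 27 27 28 28 28 28 29 33 38 40 42 43 42 42 41 41 39 38 37 35 32 30 30 29 28 26 25 24 26 25 25 27 28 28 28 30 32 33 32 32 32 34 35 35
273  41 36 29 27 29 30 30 31 32 34 36 40 41 41 42 42 43 42 39 38 37 35 34 31 29 29 29 27 26 24 26 26 27 27 27 27 28 29 30 32 34 34 33 34 35 36 35
274  40 38 33 31 33 35 36 38 37 39 39 42 41 40 39 38 38 37 35 33 33 34 32 31 31 32 30 28 27 26 28 27 27 27 28 28 28 28 29 31 33 34 34 35 35 34 35
275  41 42 38 37 38 40 42 41 40 39 37 38 37 35 33 34 35 34 33 32 33 35 34 33 34 34 31 29 28 27 28 28 28 28 28 28 28 27 29 31 33 33 35 35 35 34 35
```

The pixel values show four ball-shaped spots in the tray, at about (381,245), (380,252), (376,255) and (368,257), so all four balls are in it. Now I set the empty cup down lying, regrip it and right it as before.

```bash
python3 -m creep '[{"hand":48,"offset":[-0.2,0.4,-0.5],"turn":0},{"hand":48,"offset":[-0.3,0.7,-1],"turn":0},{"hand":48,"offset":[-0.3,0.6,-1],"turn":0},{"hand":48,"offset":[-0.1,0.1,-1],"turn":0},{"hand":48,"offset":[0,0,-1],"turn":0},{"hand":48,"offset":[0,0,-0.8],"turn":0},{"hand":48,"offset":[0,0,-0.6],"turn":0},{"hand":48,"offset":[0,0,-0.3],"turn":0},{"hand":48,"offset":[0,0,0],"turn":0}]'
python3 -m creep '[{"hand":48,"offset":[0,0,-0.15],"turn":0},{"hand":48,"offset":[0,0,0],"turn":0}]'
```

```text
t: 30.7
eef_pos: [0.4991, -0.1591, 0.0182]
tcp_rot: [[-0.201, 0.98, -0.002], [0.98, 0.201, 0.001], [0.002, -0.002, -1.0]]
wrist_force: [0.1, -0.5, -0.7]
grip_width: 0.0571
grip_force: 37.1
t: 30.9
eef_pos: [0.5006, -0.1596, 0.0164]
tcp_rot: [[-0.202, 0.979, 0.001], [0.979, 0.202, -0.001], [-0.001, 0.001, -1.0]]
wrist_force: [0.3, -0.1, -1.4]
grip_width: 0.0572
grip_force: 37.1
```

```bash
python3 -m creep '[{"hand":48,"offset":[0,0,-0.15],"turn":0},{"hand":48,"offset":[0,0,-0.15],"turn":0},{"hand":48,"offset":[0,0,0],"turn":0}]'
python3 -m creep '[{"hand":58,"offset":[0,0,0],"turn":0},{"hand":62,"offset":[0,0,0],"turn":0},{"hand":66,"offset":[0,0,0],"turn":0},{"hand":66,"offset":[0,0,0],"turn":0},{"hand":66,"offset":[0,0,0],"turn":0}]'
python3 - <<'E'
from h import *
s=snapshot("scene");p=observe()["eef_pos"];print(p)
n=np.array([.2,-.98,0]);a=np.array([.98,.2,0]);p[2]=0
g=cv2.cvtColor(s["image"],cv2.COLOR_RGB2GRAY)
# profile along cup's upper-left side line, from TCP backwards: grey vs wood (r-b)
for o,z in((12,.044),(18,.036),(22,.025)):
    print(o,[(d,*s["image"][int(round(v)),int(round(u))].tolist()) for d in range(20,66,4) for u,v in [proj(s,p-n*d/1e3+a*o/1e3+[0,0,z])]])
E
```

```text
t: 31.2
eef_pos: [0.4997, -0.1591, 0.0079]
tcp_rot: [[-0.202, 0.979, -0.001], [0.979, 0.202, 0.0], [0.0, -0.001, -1.0]]
wrist_force: [-1.2, -0.1, -0.8]
grip_width: 0.057
grip_force: 37.1
t: 31.7
eef_pos: [0.5001, -0.1593, 0.0085]
tcp_rot: [[-0.202, 0.979, 0.0], [0.979, 0.202, -0.0], [-0.0, 0.0, -1.0]]
wrist_force: [0.7, -1.1, 0.6]
grip_width: 0.0661
grip_force: 0.0
[ 0.50011825 -0.15934266  0.00846069]
12 [(20, 127, 131, 132), (24, 130, 135, 137), (28, 126, 131, 132), (32, 123, 127, 128), (36, 120, 124, 125), (40, 117, 121, 122), (44, 120, 124, 125), (48, 112, 112, 111), (52, 112, 114, 114), (56, 110, 112, 109), (60, 113, 112, 104), (64, 134, 127, 103)]
18 [(20, 116, 121, 122), (24, 110, 114, 115), (28, 106, 108, 110), (32, 101, 103, 104), (36, 109, 112, 112), (40, 109, 111, 107), (44, 118, 116, 102), (48, 126, 119, 99), (52, 132, 124, 100), (56, 132, 125, 101), (60, 145, 134, 100), (64, 144, 134, 101)]
22 [(20, 117, 121, 123), (24, 114, 118, 119), (28, 111, 114, 115), (32, 114, 117, 118), (36, 112, 112, 103), (40, 112, 112, 106), (44, 115, 113, 103), (48, 121, 118, 101), (52, 138, 129, 101), (56, 143, 133, 100), (60, 146, 135, 104), (64, 148, 137, 104)]
```

```bash
python3 -m creep '[{"hand":45,"offset":[0,0,0],"turn":0},{"hand":45,"offset":[0,0,0],"turn":0},{"hand":45,"offset":[0,0,0],"turn":0},{"hand":45,"offset":[0,0,0.4],"turn":0},{"hand":45,"offset":[0,0,0.8],"turn":-0.4},{"hand":45,"offset":[0,0,0.4],"turn":-0.5},{"hand":45,"offset":[-0.03,0.7,0],"turn":-0.5},{"hand":45,"offset":[-0.03,0.8,0],"turn":0},{"hand":45,"offset":[-0.03,0.8,0],"turn":0},{"hand":45,"offset":[0,0.5,0],"turn":0},{"hand":45,"offset":[0,0.34,0],"turn":0},{"hand":45,"offset":[0,0,0],"turn":0}]' 22
python3 -m creep '[{"hand":45,"offset":[0,0.14,0.16],"turn":0},{"hand":45,"offset":[0,0.14,0.16],"turn":0},{"hand":45,"offset":[0,0.16,0.16],"turn":0},{"hand":45,"offset":[0,0.18,0.16],"turn":0},{"hand":45,"offset":[0,0,0],"turn":0}]'
```

```text
t: 32.95
eef_pos: [0.4997, -0.0847, 0.0519]
tcp_rot: [[-0.066, 0.998, 0.004], [0.998, 0.066, -0.01], [-0.01, 0.003, -1.0]]
wrist_force: [-4.4, -16.1, 8.7]
grip_width: 0.0574
grip_force: 21.6
t: 33.45
eef_pos: [0.4988, -0.066, 0.066]
tcp_rot: [[-0.063, 0.998, 0.003], [0.998, 0.063, -0.002], [-0.002, 0.003, -1.0]]
wrist_force: [-1.1, -3.6, 5.0]
grip_width: 0.0576
grip_force: 23.6
```

Same signature as before, so I continue the same path.

```bash
python3 -m creep '[{"hand":45,"offset":[0,0.2,0.12],"turn":0},{"hand":45,"offset":[0,0.2,0.1],"turn":0},{"hand":45,"offset":[0,0.22,0.08],"turn":0},{"hand":45,"offset":[0,0.24,0.05],"turn":0},{"hand":45,"offset":[0,0.24,0],"turn":0},{"hand":45,"offset":[0,0,0],"turn":0}]'
python3 -m creep '[{"hand":45,"offset":[0,0,0.4],"turn":0},{"hand":45,"offset":[0,0,0.8],"turn":0},{"hand":45,"offset":[0.4,0.4,0.6],"turn":0},{"hand":45,"offset":[0.8,0.8,0],"turn":0},{"hand":45,"offset":[0.8,0.8,0],"turn":0},{"hand":45,"offset":[0.7,0.7,-0.2],"turn":0},{"hand":45,"offset":[0.2,0.2,-0.4],"turn":0},{"hand":45,"offset":[0,0,-0.3],"turn":0},{"hand":45,"offset":[0,0,-0.2],"turn":0},{"hand":45,"offset":[0,0,0],"turn":0}]'
python3 -m creep '[{"hand":45,"offset":[0,0,-0.12],"turn":0},{"hand":45,"offset":[0,0,0],"turn":0}]' | sed -n 1,4p
```

```text
t: 34.05
eef_pos: [0.4977, -0.0368, 0.073]
tcp_rot: [[-0.064, 0.998, -0.0], [0.998, 0.064, 0.001], [0.001, -0.0, -1.0]]
wrist_force: [-0.6, -1.4, 2.2]
grip_width: 0.0574
grip_force: 23.2
t: 35.05
eef_pos: [0.5685, 0.0341, 0.0889]
tcp_rot: [[-0.062, 0.998, -0.003], [0.998, 0.062, 0.0], [0.0, -0.003, -1.0]]
wrist_force: [0.2, 0.6, -0.9]
grip_width: 0.057
grip_force: 24.0
t: 35.25
eef_pos: [0.5699, 0.0342, 0.0875]
tcp_rot: [[-0.062, 0.998, -0.0], [0.998, 0.062, 0.0], [0.0, -0.0, -1.0]]
wrist_force: [-0.7, -0.1, -1.6]
```

```bash
python3 -m creep '[{"hand":45,"offset":[0,0,-0.12],"turn":0},{"hand":45,"offset":[0,0,0],"turn":0}]' | sed -n 1,4p;python3 -m creep '[{"hand":45,"offset":[0,0,-0.12],"turn":0},{"hand":45,"offset":[0,0,0],"turn":0}]' | sed -n 1,4p
```

```text
t: 35.45
eef_pos: [0.5707, 0.0345, 0.0859]
tcp_rot: [[-0.063, 0.998, 0.001], [0.998, 0.063, -0.0], [-0.0, 0.001, -1.0]]
wrist_force: [-3.4, 0.0, 3.9]
t: 35.65
eef_pos: [0.5711, 0.0347, 0.0854]
tcp_rot: [[-0.063, 0.998, 0.001], [0.998, 0.063, -0.0], [-0.0, 0.001, -1.0]]
wrist_force: [-8.4, 0.8, 16.9]
```

```bash
python3 -m creep '[{"hand":45,"offset":[0,0,0.12],"turn":0},{"hand":45,"offset":[0,0,0],"turn":0},{"hand":58,"offset":[0,0,0],"turn":0},{"hand":61,"offset":[0,0,0],"turn":0},{"hand":63,"offset":[0,0,0],"turn":0},{"hand":66,"offset":[0,0,0],"turn":0},{"hand":72,"offset":[0,0,0],"turn":0},{"hand":76,"offset":[0,0,0],"turn":0},{"hand":76,"offset":[0,0,0],"turn":0}]'; python3 -m creep '[{"hand":76,"offset":[0,0,0.3],"turn":0},{"hand":76,"offset":[0,0,0.7],"turn":0},{"hand":76,"offset":[0,0,0.9],"turn":0},{"hand":76,"offset":[0,0,0.9],"turn":0},{"hand":76,"offset":[0,0,0.9],"turn":0},{"hand":76,"offset":[0,0,0.9],"turn":0},{"hand":60,"offset":[0,-0.5,0.5],"turn":0},{"hand":40,"offset":[0,-0.9,0],"turn":0},{"hand":40,"offset":[0,-0.9,0],"turn":0},{"hand":40,"offset":[0,-0.9,0],"turn":0},{"hand":40,"offset":[0,-0.5,0],"turn":0}]'
python3 - <<'E'
from h import *
s=snapshot("scene");t=snapshot("top");np.save("s10.npy",s,allow_pickle=True);np.save("t10.npy",t,allow_pickle=True);print(observe()["eef_pos"])
s6=np.load("s6.npy",allow_pickle=True).item()
g=lambda m:cv2.cvtColor(m["image"],cv2.COLOR_RGB2GRAY)
T=g(s6)[302:335,194:236];S=g(s)[285:360,175:255]
r=cv2.matchTemplate(S,T,cv2.TM_CCOEFF_NORMED);_,v,_,l=cv2.minMaxLoc(r);print("match",v,l[0]+175-194,l[1]+285-302)
for v in range(300,345,1): print(v,"".join("%3d"%(x//4) for x in g(s)[v,192:240]))
E
```

```text
t: 36.55
eef_pos: [0.5702, 0.0347, 0.0845]
tcp_rot: [[-0.063, 0.998, -0.0], [0.998, 0.063, 0.0], [0.0, -0.0, -1.0]]
wrist_force: [0.6, 0.1, 0.5]
grip_width: 0.0758
grip_force: 0.0
t: 37.65
eef_pos: [0.57, -0.0598, 0.212]
tcp_rot: [[-0.061, 0.998, -0.0], [0.998, 0.061, -0.0], [-0.0, -0.0, -1.0]]
wrist_force: [1.0, 1.0, -0.5]
grip_width: 0.04
grip_force: 0.0
[ 0.57007252 -0.05941677  0.2119118 ]
match 0.8224925994873047 -7 5
300  36 36 36 36 36 36 36 36 35 35 35 34 34 33 33 32 32 31 30 30 29 29 29 30 29 29 28 26 26 25 25 25 25 25 25 25 24 23 24 27 29 29 29 30 30 28 24 24
301  36 36 36 36 36 36 36 35 35 35 35 34 34 34 34 33 32 31 30 29 29 30 29 30 29 28 26 25 25 25 25 26 26 26 25 25 25 24 23 24 27 28 29 30 28 24 21 20
302  36 36 36 36 36 36 35 36 35 35 35 34 34 34 34 33 32 31 29 29 29 29 29 29 29 27 25 25 25 25 25 25 25 26 25 25 25 25 24 23 24 26 28 28 25 20 19 19
303  36 36 36 36 36 35 35 35 35 35 35 34 34 34 33 33 32 31 30 29 29 29 28 28 27 25 25 25 25 26 25 25 25 25 25 26 25 25 25 24 24 23 24 23 21 19 20 20
304  36 36 36 35 35 35 35 35 35 34 34 34 34 33 33 33 32 32 30 30 29 28 26 25 
[... 5331 characters left out ...]
27 28 28 27 25 23 22 22 21 20 20 19 18 17 16 16 16 15 14 16 19 20 20 21 22 24 30 34 35 36 36 35 35 35 35
341  37 35 34 33 29 27 27 28 28 28 28 28 27 27 27 27 26 25 24 23 22 21 20 20 19 18 17 16 16 15 15 15 16 19 20 21 24 29 31 34 35 36 35 35 35 35 35 35
342  39 38 36 34 30 27 27 27 28 28 28 28 28 27 27 27 27 26 24 23 22 21 21 20 19 18 18 16 16 16 15 15 17 20 22 24 30 34 35 35 36 35 35 35 35 35 35 35
343  39 39 38 36 32 28 26 27 27 27 28 28 27 27 27 27 27 25 24 23 22 22 20 20 19 18 18 17 16 15 15 17 21 24 28 31 34 35 36 36 35 35 35 35 35 35 35 35
344  39 39 39 37 35 30 27 27 27 27 27 27 27 28 27 28 27 25 24 23 23 22 21 20 19 19 18 17 16 15 16 22 28 31 34 35 35 36 35 35 35 34 35 35 35 35 35 35
```

```bash
python3 - <<'E'
from h import *
s=np.load("s10.npy",allow_pickle=True).item();t=np.load("t10.npy",allow_pickle=True).item();t6=np.load("t6.npy",allow_pickle=True).item()
print(ray(s,207.2,325.5,.114))
g=lambda m:cv2.cvtColor(m["image"],cv2.COLOR_RGB2GRAY)
for v in range(225,256): print(v,"".join("%3d"%(x//4) for x in g(t)[v,214:256]))
E
```

```text
[0.56253527 0.05033539 0.114     ]
225   7  8  9  8 10 11 12 11 13 11 13 12 13 14 15 17 17 18 17 19 18 19 18 18 18 19 19 18 19 18 19 18 20 19 19 19 19 19 19 19 19 20
226  10  9  9 10 10 12 11 13 12 12 13 13 13 14 15 17 16 17 17 17 18 18 17 18 18 17 18 17 19 19 18 18 18 19 20 18 19 19 20 20 19 19
227   9  8 10 10  8 10 11 11 13 13 13 13 12 13 14 14 15 17 16 16 17 17 17 17 17 19 17 17 18 18 18 18 19 17 19 18 19 20 18 19 20 20
228   9  8  9  8  9  8 10 11 16 18 18 17 15 14 13 14 14 14 15 14 15 15 16 17 17 16 17 17 16 17 17 18 18 16 18 18 17 18 17 19 18 18
229   9 10  8  9  8  9 11 14 21 24 23 23 21 18 18 17 17 16 16 16 15 15 16 14 15 16 15 15 16 16 16 17 17 17 17 18 16 17 18 18 18 17
230   8  9 10  8  9  9 10 14 21 24 25 25 23 21 22 22 24 22 21 19 17 15 15 15 14 15 15 16 16 16 15 16 15 16 18 16 17 17 18 16 17 18
231   8  7  8  8  8  8 10 13 18 20 20 20 19 21 22 25 27 26 27 24 21 17 16 13 13 13 13 14 15 15 14 14 14 16 16 16 17 17 17 16 16 16
232   8  9  9  9  8  9  9 13 17 17 17 17 16 17 19 22 25 28 28 26 22 19 17 16 14 13 12 12 13 13 12 13 13 14 14 15 14 15 14 14 15 17
233   9  9  9  8 
[... 2295 characters left out ...]
 20 21 22 22 22 24 27 30 32 31 29 24 20 18 17
251  10 18 26 30 32 30 28 26 24 25 26 26 23 24 22 20 20 19 17 19 20 22 21 22 21 21 22 22 24 25 27 26 28 30 31 31 31 27 22 19 19 16
252  12 20 26 30 31 32 30 30 31 30 29 30 26 24 24 23 24 24 25 26 26 26 26 27 27 26 27 26 28 30 30 30 31 31 32 31 28 24 20 19 17 16
253  15 19 25 28 28 28 29 30 30 30 30 31 28 28 27 29 30 30 30 31 31 30 30 30 31 31 30 31 31 32 32 32 31 32 32 30 27 22 19 20 17 16
254  18 18 20 22 23 25 25 26 27 27 28 29 29 30 29 31 31 31 32 31 32 32 32 32 32 32 32 31 31 32 31 32 32 32 29 26 22 19 19 19 16 15
255  19 17 19 19 20 20 20 21 21 23 24 24 25 26 28 28 29 30 30 29 30 32 31 32 32 31 32 32 32 31 31 30 32 29 27 22 19 19 19 18 17 16
```

The cup stands upright on the pan, centred near (0.565, 0.050), with no bright balls inside. Next is the stylus.

```bash
python3 - <<'E'
from h import *
s=np.load("scene0.npy",allow_pickle=True).item();t=np.load("top0.npy",allow_pickle=True).item()
def dark(m,b,th):
    g=cv2.cvtColor(m["image"],cv2.COLOR_RGB2GRAY)[b[1]:b[3],b[0]:b[2]]
    n,l,st,c=cv2.connectedComponentsWithStats((g<th).astype(np.uint8)); i=1+st[1:,4].argmax()
    y,x=np.nonzero(l==i); w=th-g[y,x].astype(float)
    p=np.c_[x,y]+np.array(b[:2]); q=p-p.mean(0); _,_,V=np.linalg.svd(q,full_matrices=False)
    return p.mean(0),V[0],st[i]
from scipy.optimize import least_squares
S=dark(s,(274,228,298,270),62);T=dark(t,(302,208,322,235),62);print(S,T)
f=lambda X:np.r_[np.array(proj(s,X))-S[0],np.array(proj(t,X))-T[0]]
r=least_squares(f,[.616,-.172,.1]);print("grip3d",r.x,r.fun)
def dirres(d):
    o=[]
    for m,A in((s,S),(t,T)):
        a=np.array(proj(m,r.x-.03*np.array([d[0],d[1],1])));b=np.array(proj(m,r.x+.03*np.array([d[0],d[1],1])));v=b-a
        o.append((v[0]*A[1][1]-v[1]*A[1][0]))
    return o
q=least_squares(dirres,[0,0]);print("lean",q.x)
print(ray(s,*S[0],.101),ray(t,*T[0],.101))
E
python3 -m creep '[{"hand":40,"offset":[0.3,-0.5,0],"turn":0},{"hand":40,"offset":[0.5,-1,0],"turn":0},{"hand":40,"offset":[0.5,-1,0],"turn":0},{"hand":40,"offset":[0.4,-1,0],"turn":0},{"hand":40,"offset":[0.14,-0.7,0],"turn":0},{"hand":40,"offset":[0,-0.2,0],"turn":0},{"hand":40,"offset":[0,0,0],"turn":0}]'
```

```text
(array([283.86170213, 247.91489362]), array([0.11599005, 0.99325038]), array([ 7,  8,  6, 26, 94], dtype=int32)) (array([310.57142857, 220.85714286]), array([-0.25340132, -0.96736124]), array([ 8, 11,  2,  5,  7], dtype=int32))
grip3d [ 0.61771213 -0.17098234  0.09985561] [-0.51631722 -0.06802925  0.47298348  0.48687285]
lean [0.01000539 0.00230938]
[ 0.61603616 -0.17100319  0.101     ] [ 0.61881248 -0.16982038  0.101     ]
t: 38.45
eef_pos: [0.6161, -0.168, 0.2117]
tcp_rot: [[-0.062, 0.998, -0.001], [0.998, 0.062, 0.001], [0.001, -0.001, -1.0]]
wrist_force: [-0.1, -0.1, -0.8]
grip_width: 0.04
grip_force: 0.0
```

```bash
python3 -m creep '[{"hand":40,"offset":[0.05,-0.06,-0.8],"turn":0},{"hand":40,"offset":[0,0,-1],"turn":0},{"hand":40,"offset":[0,0,-1],"turn":0},{"hand":40,"offset":[0,0,-1],"turn":0},{"hand":40,"offset":[0,0,-0.8],"turn":0},{"hand":40,"offset":[0,0,-0.5],"turn":0},{"hand":40,"offset":[0,0,0],"turn":0},{"hand":25,"offset":[0,0,0],"turn":0},{"hand":15,"offset":[0,0,0],"turn":0},{"hand":2,"offset":[0,0,0],"turn":0},{"hand":2,"offset":[0,0,0],"turn":0},{"hand":2,"offset":[0,0,0],"turn":0}]' 60
```

```text
t: 39.65
eef_pos: [0.6187, -0.1696, 0.0864]
tcp_rot: [[-0.063, 0.998, 0.003], [0.998, 0.063, -0.001], [-0.001, 0.003, -1.0]]
wrist_force: [0.6, -0.1, 5.3]
grip_width: 0.0084
grip_force: 58.4
```

```bash
python3 -m creep '[{"hand":2,"offset":[0,0,0.4],"turn":0},{"hand":2,"offset":[0,0,0.8],"turn":0},{"hand":2,"offset":[0,0,0.8],"turn":0},{"hand":2,"offset":[0,0,0.8],"turn":0},{"hand":2,"offset":[0,0,0.4],"turn":0}]'
python3 -m creep '[{"hand":2,"offset":[-0.4,0.4,0],"turn":0},{"hand":2,"offset":[-0.8,0.88,0],"turn":0},{"hand":2,"offset":[-0.8,0.88,0],"turn":0},{"hand":2,"offset":[-0.8,0.88,0],"turn":0},{"hand":2,"offset":[-0.8,0.88,0],"turn":0},{"hand":2,"offset":[-0.8,0.88,0],"turn":0},{"hand":2,"offset":[-0.8,0.88,0],"turn":0},{"hand":2,"offset":[-0.5,0.5,0],"turn":0},{"hand":2,"offset":[0,0,0],"turn":0}]'
python3 - <<'E'
from h import *
s=snapshot("scene");np.save("s11.npy",s,allow_pickle=True);p=observe()["eef_pos"];print(p)
print("tip pred",proj(s,p-[0,0.001,.0804]),"mid rod",proj(s,p-[0,0.001,.05]),"hole",proj(s,[.475,-.016,.05]))
g=cv2.cvtColor(s["image"],cv2.COLOR_RGB2GRAY)
u,v=map(int,proj(s,p-[0,0.001,.0804]))
for r in range(v-22,v+12): print(r,"".join("%3d"%(x//4) for x in g[r,u-18:u+19]))
print(u-18)
E
```

```text
t: 40.15
eef_pos: [0.6181, -0.1696, 0.1668]
tcp_rot: [[-0.063, 0.998, 0.002], [0.998, 0.063, -0.001], [-0.001, 0.002, -1.0]]
wrist_force: [0.8, 0.2, 0.7]
grip_width: 0.0084
grip_force: 58.6
t: 41.05
eef_pos: [0.4722, -0.013, 0.1626]
tcp_rot: [[-0.065, 0.998, -0.003], [0.998, 0.065, 0.001], [0.001, -0.003, -1.0]]
wrist_force: [-0.5, 0.0, 0.1]
grip_width: 0.0084
grip_force: 58.6
[ 0.47333893 -0.01391241  0.16312047]
tip pred (np.float64(270.05937153133203), np.float64(344.4309308294219)) mid rod (np.float64(268.5261979322396), np.float64(335.035275037444)) hole (np.float64(271.5077936004194), np.float64(353.1346957359824))
322  24 24 24 22 20 20 18 13 10 12 17 24 24 20 14  9  6  5  3  5  5 12 22 31 38 39 39 39 39 39 39 39 39 39 39 39 39
323  24 24 24 23 22 21 19 18 19 19 19 24 24 20 15  9  6  5  5  5 12 22 32 37 39 39 39 39 39 39 40 40 39 39 39 38 38
324  24 24 24 24 24 23 21 21 20 21 20 24 26 21 16 11  7  5  5  9 20 32 38 40 40 39 39 39 40 39 40 39 39 38 38 38 38
325  24 24 24 24 24 24 23 21 20 19 18 23 26 22 17 13  8  6  6 13 24 35 38 39 39 39 39 39 39 40 39 39 39 38 38 38 38
326  24
[... 2776 characters left out ...]

350  24 24 24 26 32 39 42 44 43 43 43 43 43 43 43 43 42 41 40 41 42 44 44 44 43 43 43 43 43 43 43 43 43 45 47 48 48
351  24 24 27 32 38 42 43 44 43 43 43 43 43 43 43 42 40 35 32 35 38 40 40 42 43 43 43 43 43 43 43 43 43 43 45 48 49
352  24 27 33 39 42 43 43 43 43 43 43 43 43 43 42 40 34 28 25 30 34 36 37 39 42 43 43 43 43 43 43 43 43 42 44 47 49
353  28 34 40 42 43 43 43 43 43 43 43 43 43 43 42 38 29 23 22 26 31 34 35 37 41 43 43 43 43 43 43 43 43 43 43 45 47
354  37 41 43 43 43 43 44 43 43 43 43 43 42 43 43 37 27 21 20 19 22 26 32 36 41 43 43 43 43 43 43 43 43 43 43 44 43
355  42 43 43 43 43 44 43 44 44 43 43 43 43 43 43 39 31 22 17 12 11 16 25 35 41 43 43 44 44 43 43 43 43 43 43 42 37
252
```

```bash
python3 - <<'E'
from h import *
s=np.load("s11.npy",allow_pickle=True).item();s0=np.load("scene0.npy",allow_pickle=True).item()
g=cv2.cvtColor(s0["image"],cv2.COLOR_RGB2GRAY)
for r in range(346,362): print(r,"".join("%3d"%(x//4) for x in g[r,262:283]))
w=np.clip(36*4-g[347:361,264:281].astype(float),0,None);y,x=np.mgrid[347:361,264:281];c=(x*w).sum()/w.sum(),(y*w).sum()/w.sum();print("hole px",c)
h=ray(s,*c,.05)
for tip in((270.9,345.3),(270.9,345.9)):
    print("shift",h-ray(s,*tip,.0827))
E
```

```text
346  32 34 35 35 34 34 34 34 34 34 34 34 36 38 38 38 38 38 39 39 39
347  34 34 35 34 34 34 34 34 34 34 34 34 36 38 38 38 38 38 39 39 39
348  34 34 34 34 34 34 34 34 34 34 34 35 35 37 38 38 38 39 39 38 39
349  34 34 34 34 34 34 34 34 34 34 35 35 35 36 37 38 38 39 39 38 39
350  34 34 34 34 34 34 33 32 31 32 34 35 35 35 37 38 38 39 38 39 39
351  34 34 34 34 33 33 31 28 25 27 30 31 32 33 35 38 38 38 39 38 38
352  33 34 34 34 33 31 27 22 20 24 27 28 29 32 35 37 38 39 39 39 39
353  34 34 34 34 33 30 22 17 17 20 24 26 28 30 34 36 38 39 39 39 39
354  34 34 33 34 34 29 21 16 16 15 17 20 25 28 33 37 38 39 39 39 39
355  34 34 33 34 34 31 24 17 12  8  8 12 20 27 33 36 38 39 39 38 39
356  34 34 34 34 33 33 30 23 16 13 12 16 24 31 34 34 36 38 39 39 39
357  34 34 34 34 34 34 33 30 27 25 26 28 31 33 34 34 35 37 38 39 39
358  34 34 34 34 34 34 34 34 32 32 32 33 34 34 34 34 36 37 38 38 39
359  35 34 34 34 34 34 34 34 34 34 34 34 34 34 34 34 35 37 38 39 39
360  34 35 34 34 34 34 35 34 34 34 34 34 34 34 34 33 34 36 38 39 37
361  32 34 34 34 34 34 34 34 34 34 34 34 34 34 34 34 34 35 37 37 32
hole px (np.float64(270.65396216068), np.float64(354.18974499588705))
shift [ 0.0034388   0.00136979 -0.0327    ]
shift [ 0.00438213  0.00058555 -0.0327    ]
```

```bash
python3 -m creep '[{"hand":2,"offset":[0.12,0,-0.3],"turn":0},{"hand":2,"offset":[0,0,-0.5],"turn":0},{"hand":2,"offset":[0,0,-0.4],"turn":0},{"hand":2,"offset":[0,0,-0.3],"turn":0},{"hand":2,"offset":[0,0,-0.2],"turn":0},{"hand":2,"offset":[0,0,0],"turn":0}]' 90
```

```text
t: 41.7
eef_pos: [0.4774, -0.0148, 0.1207]
tcp_rot: [[-0.063, 0.998, -0.002], [0.998, 0.063, 0.0], [0.0, -0.002, -1.0]]
wrist_force: [-0.1, 0.5, 0.2]
grip_width: 0.0076
grip_force: 87.7
```

```bash
for i in 1 2; do :; done; python3 -m creep '[{"hand":2,"offset":[0,0,-0.12],"turn":0},{"hand":2,"offset":[0,0,0],"turn":0},{"hand":2,"offset":[0,0,0],"turn":0}]' | sed -n '2p;4p'; python3 -m creep '[{"hand":2,"offset":[0,0,-0.12],"turn":0},{"hand":2,"offset":[0,0,0],"turn":0},{"hand":2,"offset":[0,0,0],"turn":0}]'| sed -n '2p;4p';  python3 -m creep '[{"hand":2,"offset":[0,0,-0.12],"turn":0},{"hand":2,"offset":[0,0,0],"turn":0},{"hand":2,"offset":[0,0,0],"turn":0}]'| sed -n '2p;4p'
```

```text
eef_pos: [0.4783, -0.0148, 0.1194]
wrist_force: [0.3, 0.4, 0.0]
eef_pos: [0.4786, -0.0149, 0.1167]
wrist_force: [1.5, -1.0, 1.8]
eef_pos: [0.4786, -0.0149, 0.1136]
wrist_force: [-0.1, 0.3, 4.4]
```

```bash
python3 -m creep '[{"hand":2,"offset":[0,0,-0.12],"turn":0},{"hand":2,"offset":[0,0,0],"turn":0},{"hand":2,"offset":[0,0,0],"turn":0}]' | sed -n '2p;4p'; python3 -m creep '[{"hand":2,"offset":[0,0,-0.08],"turn":0},{"hand":2,"offset":[0,0,0],"turn":0},{"hand":2,"offset":[0,0,0],"turn":0},{"hand":2,"offset":[0,0,0],"turn":0}]'
```

```text
eef_pos: [0.4793, -0.015, 0.113]
wrist_force: [-2.5, 1.2, 15.8]
t: 43.3
eef_pos: [0.4799, -0.0151, 0.1127]
tcp_rot: [[-0.063, 0.998, 0.003], [0.998, 0.063, -0.001], [-0.001, 0.003, -1.0]]
wrist_force: [-4.8, 1.1, 23.4]
grip_width: 0.0077
grip_force: 90.7
```

```bash
python3 - <<'E'
from h import *
s=snapshot("scene");o=np.load("s10.npy",allow_pickle=True).item()
g=lambda m:cv2.cvtColor(m["image"],cv2.COLOR_RGB2GRAY).astype(int)
print("cup diff",abs(g(s)-g(o))[312:345,190:224].mean(), "flask diff",abs(g(s)-g(o))[225:280,205:245].mean(), observe()["wrist_force"])
print(hand_in())
E
```

```text
cup diff 6.4866310160427805 flask diff 69.30545454545455 [-5.44104399  1.86172957 23.11989761]
the job is handed in; nothing more can be done
None
```

I handed the job in at about 43 s. By image values and force readings, all four balls are in the tray, the empty cup stands upright on the pan about 15 mm off centre, and the gripped stylus holds the zero button fully down at 23 N. The first pour left two balls in the cup and one on the bench, so I re-picked that ball and poured again; my last check could not confirm the flask, because the image changed there, probably from the arm blocking the view.

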